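Change the work in a brush-handle banding lathe with a sprung tailstock

TASK

The handle in the little banding lathe has got its ring: press it back against the sprung tailstock to free it, take it out and lay it in a notch of the empty wire rack. Then load the next handle of the same pattern from the stock rack, pressing the tailstock back with its butt and slipping the ferrule end into the drive cup, so that the spring holds it seated in both cups when you let go. Leave the other handles, the thread stand and the steel shaping cup where they are.

Things in the scene. Friction and masses are not known exactly. Their poses are not given: they have to be found in the camera images.
- lathe: Banding lathe fixed on the bench, 410 mm long along its y axis, +y the headstock end (robot's left at yaw 0). Origin on the bench under the middle of a clamped handle, z up. Work axis along y, 85 mm above the bench. Aluminium bed 64 mm wide, top 40 mm up. A handle is clamped along the work axis, ferrule in the drive cup, butt in the sprung tail cup, mid-length at y = 0.
- headstock (a point): Centre of the headstock's top, 107 mm above the bench: a grey box 66 mm wide, lathe y = 121 to 196 mm, hand wheel behind. From it a 34 mm collar (from y = 115 mm) and a 16 mm spindle carry the drive cup, 26 mm outside diameter, y = 74 to 86 mm. Nothing turns.
- tailstock (a point): Centre of the tailstock's top, 107 mm above the bench: a grey box 50 mm wide, lathe y = -178 to -128 mm. The sprung quill comes out of it, with a coil spring and the tail cup (26 mm outside diameter, 12 mm long) on its end.
- rests (a point): Point on the work axis midway between two roller rests, at lathe y = -50 and 37 mm (each 14 mm long in y). Their pairs of white rollers, 18 mm diameter, tops just under the work axis, carry a loose 12 mm handle on the work axis. Between the rests fingers have free space beside the handle down to the bed.
- quill (a joint): Tailstock quill, slides along the lathe axis. 0 m: fully out, 0.028: pressed fully back (towards -y). Spring force 3 N at 0, rising 0.3 N per mm; it comes back quickly by itself. About 0.008 with a 160 mm handle clamped.
- tail_cup (a point): Centre of the floor of the tail cup's recess (18 mm across, 6 mm deep, open towards the headstock); moves with the quill, at lathe y = -72 mm when fully out. Mouth 6 mm nearer the headstock. A clamped handle's butt rests on this floor.
- head_cup (a point): Centre of the floor of the drive cup's recess (18 mm across, 6 mm deep, open towards the tailstock), lathe y = 80 mm. Mouth 6 mm nearer the tailstock. A clamped handle's ferrule end rests on this floor.
- done_handle: Finished brush handle, clamped in the lathe at the start: pale wood, 25 g, a thin dark ring behind the ferrule, 160 mm long, 12 mm diameter, a nickel-coloured ferrule (10 mm diameter) over the last 30 mm; the other end (butt) tapers over 22 mm to a blunt end 6 mm across. Origin on its axis at mid-length, +y along it to the ferrule; roll about y is arbitrary.
- next_handle: Handle to load, in a notch of the stock rack, ferrule to the rack's +y: pale wood, 25 g, 160 mm long, 12 mm diameter, a nickel-coloured ferrule (10 mm diameter) over the last 30 mm; the other end (butt) tapers over 22 mm to a blunt end 6 mm across. Origin on its axis at mid-length, +y along it to the ferrule; roll about y is arbitrary.
- next_handle_tip (a point): Centre of the ferrule end of the handle to load (80 mm along +y from its origin).
- next_handle_butt (a point): Centre of the butt end of the handle to load (80 mm along -y from its origin).
- stock_rack: Fixed rack, holds the three unfinished handles: two zigzag combs of 4 mm steel wire at y = -42 and 42 mm on a 170 x 110 x 8 mm grey base. Each has three 90 degree V notches at x = -45, 0, 45 mm, wire centre 40 mm up at the bottoms, 62.5 mm at the peaks. Handles lie along y across both combs, a 12 mm one with its axis 51 mm up. Origin on the bench under the middle.
- done_rack: Fixed rack, empty at first, for the finished handle (about centred, any notch): two zigzag combs of 4 mm steel wire at y = -42 and 42 mm on a 170 x 110 x 8 mm grey base. Each has three 90 degree V notches at x = -45, 0, 45 mm, wire centre 40 mm up at the bottoms, 62.5 mm at the peaks. Handles lie along y across both combs, a 12 mm one with its axis 51 mm up. Origin on the bench under the middle.
- short_handle: Another handle in the stock rack, to be left alone: pale wood, 115 mm long, 12 mm diameter, a nickel-coloured ferrule (10 mm diameter) over the last 26 mm; the other end (butt) tapers over 22 mm to a blunt end 6 mm across. Origin on its axis at mid-length, +y along it to the ferrule; roll about y is arbitrary.
- thick_handle: Another handle in the stock rack, to be left alone: pale wood, 150 mm long, 20 mm diameter, a nickel-coloured ferrule (18 mm diameter) over the last 36 mm; the other end (butt) tapers over 22 mm to a blunt end 10 mm across. Origin on its axis at mid-length, +y along it to the ferrule; roll about y is arbitrary.
- thread_stand: Stand on the bench, to be left alone: steel plate 100 x 44 x 6 mm with an upright spindle carrying a white thread spool (24 mm diameter) at x = -30 mm, 106 mm high, and a pin 46 mm high at x = +38 mm. Origin under the plate's centre.
- shaping_cup: Steel shaping cup standing on the bench, to be left alone: 23 mm diameter, 52 mm high, with a 36 mm foot flange. Origin under its centre.

How it is judged (in metres and radians):
On the way:
1. the finished handle lies released in the empty rack (x of done_handle in the frame of done_rack between -0.06 and 0.06 m and y of done_handle in the frame of done_rack between -0.03 and 0.03 m and z of done_handle in the frame of done_rack between 0.046 and 0.057 m and angle between the y axis of done_handle and the y axis of done_rack, either way round below 0.15 rad and linear speed of done_handle below 0.02 m/s and contact force between the fingers and done_handle below 0.1 N), for 0.2 s.
At the end, for the whole second after the job is handed in: Finished handle still and released in a notch of the once empty rack, across both combs (0.15 rad), middle within 30 mm of the rack's middle line. Next handle released and still in the lathe, each end within 4.5 mm of its cup's floor centre (ferrule: drive cup, butt: tail cup), quill 5.5 to 10.5 mm (all of step 1 and distance between next_handle_tip and head_cup below 0.0045 m and distance between next_handle_butt and tail_cup below 0.0045 m and value of joint quill between 0.0055 and 0.0105 m and linear speed of next_handle below 0.02 m/s and contact force between the fingers and next_handle below 0.1 N); the robot touches nothing.
It fails at once if one of the other two handles is shifted more than 15 mm (distance of any of short_handle, thick_handle from where it was at the start of the episode above 0.015 m).
It fails at once if the thread stand or the shaping cup is shifted more than 15 mm or tipped over (distance of any of thread_stand, shaping_cup from where it was at the start of the episode above 0.015 m or angle between any of thread_stand, shaping_cup's own z axis and vertical above 0.35 rad).
It also fails if it takes over 61 s, if anything falls off the work surface, if the arm or the gripper's body presses on something with over 40 N, if the wrist force passes 120 N, or if a joint passes its speed limit or range.

ROBOT

A 6-joint arm with a two-finger parallel gripper is mounted at the origin on the work surface. World frame = base frame: x ahead of the robot, y to its left, z up, the work surface at z = 0. Lengths are in mm, angles in degrees, forces in N, time in s.
With the tool pointing down it reaches from about 325 to 875 mm from the base axis. Payload 4.4 kg.
Tool frame: the origin (TCP) lies midway between the tips of the shut fingers; the grasp point (between the pads) lies 19 mm behind it; z points along the fingers, y is the direction in which the jaws open and shut (so a half turn about z gives the same grasp; the last joint's range is limited). The gripper opens to 85 mm and grips with 20 to 120 N. Pads are 22 mm wide; open, the fingers measure 114 mm over their backs; the gripper's body (76 mm by 85 mm) begins 54 mm behind the grasp point. The pads swing forward as they close: fully open they stand 13 mm farther back than shut.
Start: joints at [54.517, 11.837, 88.321, -0, 79.842, -8.623], TCP at [259.803, 512.961, 196.782] pointing down, gripper open.
Joint ranges: [-156.59, 156.59], [-49.26, 127.26], [12.9, 141.05], [-63.56, 243.56], [4.71, 150.69], [-161.64, 161.64]. Speed limits (degrees/s): [159.86, 159.86, 180, 180, 180, 180].

INTERFACE

Orientations are given as a 3x3 rotation matrix whose columns are the frame's x, y, z axes.
In Python, from rig import get_obs, read_camera, camera_model, sign_off gives the robot as it stands.
- The arm moves only by the tool drive_tool, never from a script. Its argument "motion" is a list of rows, each a list of 5 numbers: the finger opening in m, from 0 to 0.0854, then the shift along the world's x, y, z in m, then the turn about the world's z in degrees. A call has 1 to 8 rows; each row shifts and turns the commanded pose from where the row before left it; what a row does not reach is not made up. A row lasts 1/10 s, in which the tool goes at most 50 mm and 8.59 degrees, less where a joint would pass 70% of its speed; a pose out of reach is approached as far as the arm can. A call with a gripper value outside its range is refused whole. The fingers move at their own pace and stop on an object; "grip_force" is the grip in N (left out, the last holds). Time passes only in rows, so rows that do not move let the fingers close. It gives the time, the measured TCP pose, the force and the opening at its end, in the units of the state.
- get_obs(): the state, without advancing time (a new reading comes with each control period).
- read_camera(name): name is "side" or "top" or "wrist"; returns the picture (384x512x3 uint8, red, green, blue); there is no depth.
- camera_model(name): a dict with "fx", "fy", "cx", "cy" (pixels), "xyz" and "orientation" of the camera in the world. Camera axes: x right, y down, z forward; pixel columns grow to the right and rows downward; lengths in mm; the calibration is good to about 2 mm. A picture is of the moment at which its call begins: read the wrist's pose just before it. camera_model takes no time and is no camera call; for the wrist camera it gives the pose at the moment of the call.
- sign_off(): hands the job in, once; it reports no verdict.
The state is a dict: "t": time; "joints": joint angles; "qd": joint speeds; "tau": joint torques, N m; "ee_pos": TCP position; "ee_rot": TCP orientation; "wrist_force": force on the tool from outside, world axes, zero at the start; "ft_torque": the same for the moment, N m; "grip_width": opening from 0.0 (shut) to 1.0 (fully open).
Only numpy, scipy, OpenCV 4.12 (cv2) and the standard library are available. Lean on these libraries where they do the work, as an engineer would, in place of code of your own. Each camera call takes 0.05 s, during which the arm holds its last target.

## Working session

There is one attempt and no reset: what is moved stays moved. The work goes in short steps, Python scripts to look and compute and a tool call to move; the robot and the scene stay as the last step left them, time stands still between calls to the robot, and variables do not carry over. Pictures are saved under pics/ and viewed, and the job is handed in when it is done.

Besides the shell and the picture viewer there is one more tool, called by a JSON object that holds its "name" and its "arguments". drive_tool: Moves the arm, as the interface text tells. Its arguments: {"type":"object","properties":{"motion":{"type":"array","items":{"type":"array","items":{"type":"number"}}},"grip_force":{"type":"number"}},"required":["motion"]}

```bash
ls; mkdir -p pics
python3 - <<'E'
from rig import *
import cv2
print(get_obs())
for n in ["side","top","wrist"]:
    print(n,camera_model(n))
    cv2.imwrite(f"pics/{n}0.png",read_camera(n)[:,:,::-1])
E
```

```text
pics
{'t': 0.0, 'joints': array([ 5.45161749e+01,  1.18842636e+01,  8.84050814e+01,  1.73944356e-03,
        7.98416454e+01, -8.62104865e+00]), 'qd': array([-0.00456214, -0.04214564,  0.08618155,  0.10780412,  0.03454245,
       -0.06079542]), 'tau': array([-2.28646122e-04, -3.83025384e+01, -2.91598499e+01, -4.06211666e-05,
        1.06268300e-02,  2.76787898e-05]), 'ee_pos': array([259.3100898 , 512.27411227, 195.62337249]), 'ee_rot': array([[-8.92088590e-01,  4.51858520e-01, -1.35141793e-03],
       [ 4.51860387e-01,  8.92086761e-01, -1.84426926e-03],
       [ 3.72233268e-04, -2.25590379e-03, -9.99997386e-01]]), 'wrist_force': array([ 0.26589199, -0.49118687, -0.87449103]), 'ft_torque': array([-0.00836449,  0.03125837, -0.01340265]), 'grip_width': 1.0011252101326866}
side {'fx': 350.33544884227933, 'fy': 350.33544884227933, 'cx': 252.55515588469476, 'cy': 183.76376181126088, 'xyz': array([ 292.01527364, -615.17974099,  801.30489377]), 'orientation': array([[ 0.92876749, -0.28248759,  0.23998271],
       [-0.3703359 , -0.68001566,  0.6327954 ],
       [-0.01556485, -0.67659401, -0.73619174]])}
top {'fx': 406.21392806261696, 'fy': 406.21392806261696, 'cx': 252.6226386952942, 'cy': 192.33612431402838, 'xyz': array([ 345.59870382,    1.32457261, 1231.98495158]), 'orientation': array([[ 0.02515475, -0.98595166,  0.16512591],
       [-0.99966059, -0.0259287 , -0.00253284],
       [ 0.00677875, -0.16500615, -0.98626924]])}
wrist {'fx': 299.2777692315523, 'fy': 299.2777692315523, 'cx': 257.91787113228065, 'cy': 191.61554430867344, 'xyz': array([185.59168165, 550.84657576, 372.57863338]), 'orientation': array([[ 0.45271818,  0.84457251,  0.28590825],
       [ 0.89165213, -0.42821971, -0.14691614],
       [-0.00164979,  0.32144231, -0.94692773]])}
```

Run:
```python
import cv2
for n in ["side","top"]:
    i=cv2.imread(f"pics/{n}0.png"); cv2.imwrite(f"pics/{n}0b.png",cv2.resize(i,(800,600),interpolation=cv2.INTER_CUBIC))
```

```text
(no output)
```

View pics/top0b.png

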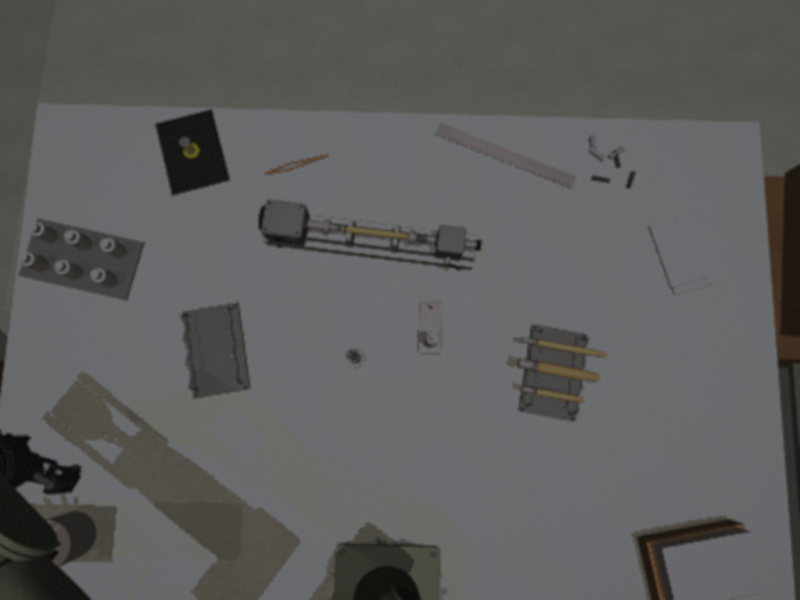

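View pics/side0b.png

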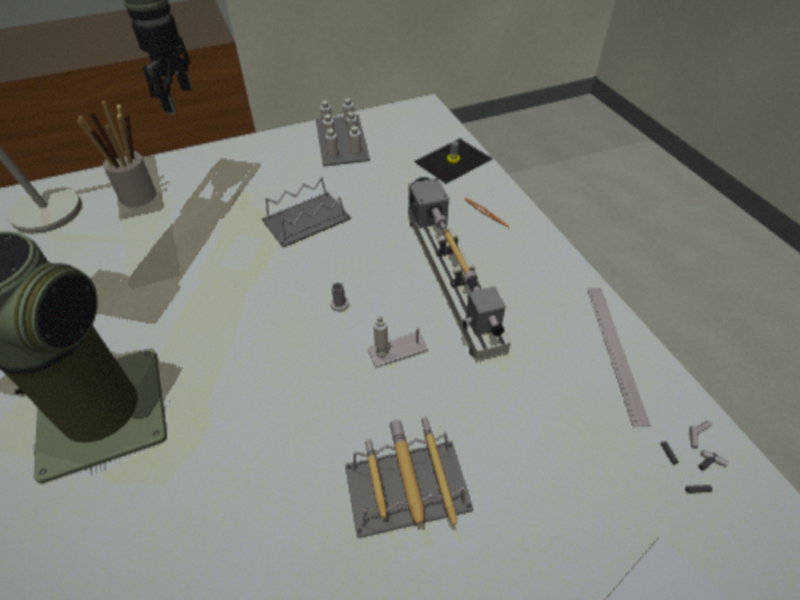

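View pics/wrist0.png

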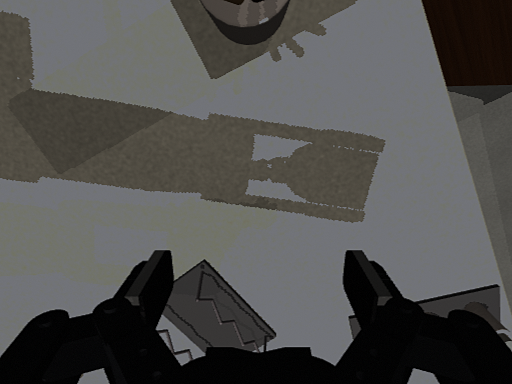

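The top view shows the lathe at about (370,232) and the done rack at (215,350). The stock rack is at (555,370), with the long thin handle uppermost at (560,347). Next I'll look at enlarged crops.

```bash
cat > h.py <<'E'
import cv2,numpy as np
from rig import *
def crop(src,dst,x0,y0,w,h,s,gain=2.2):
    i=cv2.imread(src)[y0:y0+h,x0:x0+w]
    i=np.clip(i.astype(float)*gain,0,255).astype(np.uint8)
    i=cv2.resize(i,None,fx=s,fy=s,interpolation=cv2.INTER_CUBIC)
    # ticks
    for k in range(0,w,10):
        cv2.line(i,(k*s,0),(k*s,8 if k%50 else 16),(0,0,255),1)
        if k%20==0: cv2.putText(i,str(x0+k),(k*s,22),0,.35,(0,0,255),1)
    for k in range(0,h,10):
        cv2.line(i,(0,k*s),(8,k*s),(0,0,255),1)
        if k%20==0: cv2.putText(i,str(y0+k),(8,k*s+4),0,.35,(0,0,255),1)
    cv2.imwrite(dst,i)
def ray(m,u,v,z):
    d=np.array([(u-m['cx'])/m['fx'],(v-m['cy'])/m['fy'],1.]); d=np.asarray(m['orientation'])@d
    o=np.asarray(m['xyz']); return o+d*(z-o[2])/d[2]
def proj(m,p):
    q=np.asarray(m['orientation']).T@(np.asarray(p,float)-np.asarray(m['xyz']))
    return m['fx']*q[0]/q[2]+m['cx'],m['fy']*q[1]/q[2]+m['cy']
E
python3 - <<'E'
from h import *
crop('pics/top0.png','pics/c_l.png',155,115,160,70,5)
crop('pics/top0.png','pics/c_r.png',105,185,60,75,8)
crop('pics/top0.png','pics/c_s.png',315,195,80,75,8)
crop('pics/side0.png','pics/c_sl.png',250,105,100,130,4)
crop('pics/side0.png','pics/c_ss.png',210,255,100,95,6)
E
```

```text
(no output)
```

View pics/c_l.png

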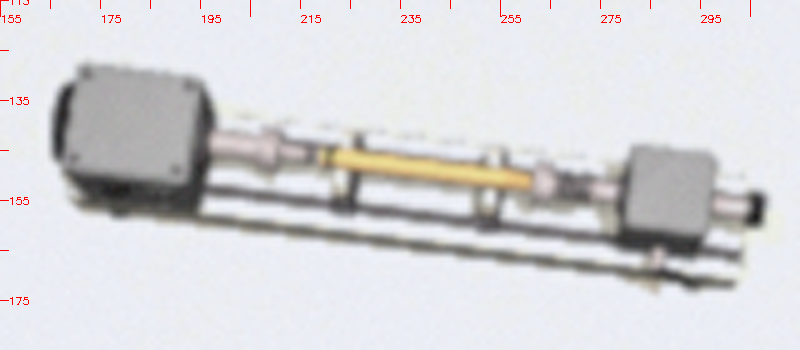

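View pics/c_r.png

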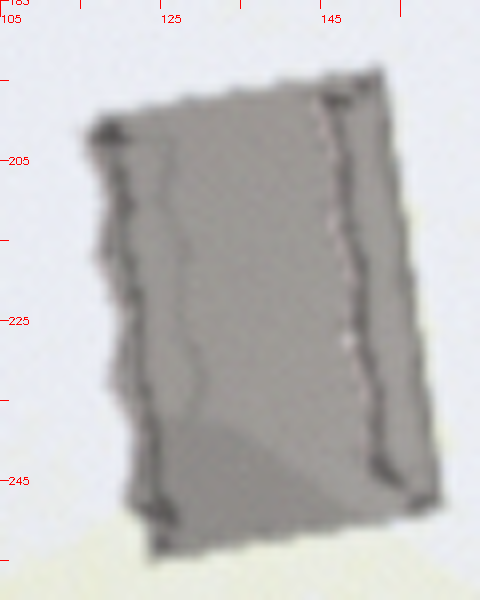

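View pics/c_s.png

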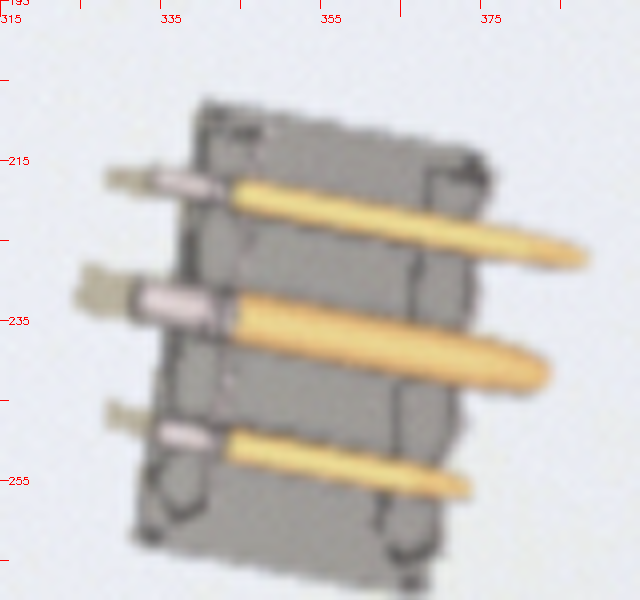

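View pics/c_sl.png

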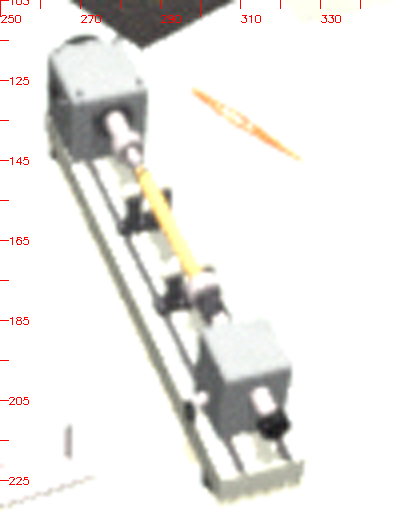

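View pics/c_ss.png

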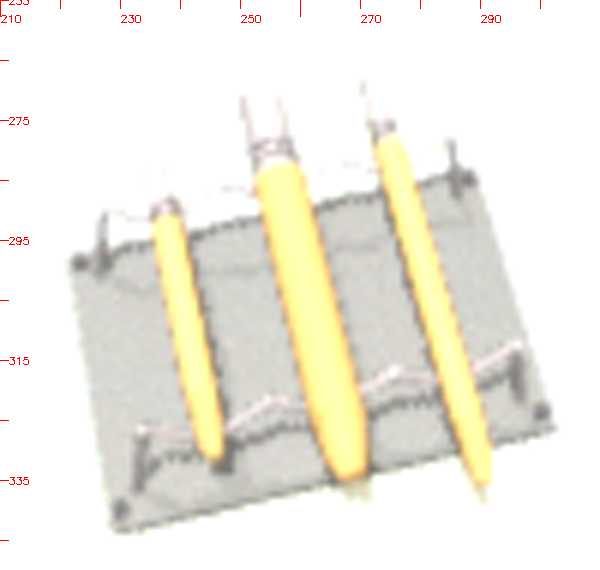

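Run:
```python
from h import *
t=camera_model('top'); s=camera_model('side')
R=lambda p,z:ray(t,*p,z)
def ang(v): return np.degrees(np.arctan2(-v[0],v[1]))
h=R((181.8,139.6),107); k=R((289.2,153.4),107); 
a=R((155+320/5,115+156/5),85); b=R((155+532/5,115+178/5),85)
print('head',h,'tail',k,np.linalg.norm(h-k),'(311.5) yaw',ang(h-k)); d=(h-k)/np.linalg.norm(h-k)
print('origin from hs',h-d*158.5,'from ts',k+d*153,'wood',a,b,'yaw',ang(a-b))
for n,c in dict(done=[(116.9,199.8),(152.3,194),(160,248.1),(124.4,254.4)],stock=[(340.4,207.9),(375.9,214.8),(368.1,258.8),(332.5,251.9)]).items():
    P=np.array([R(p,8) for p in c]); print(n,P.mean(0),'sides',[np.linalg.norm(P[i]-P[i-1]) for i in range(4)],'yaw',ang(P[0]-P[1]),ang(P[3]-P[2]),ang(P[0]-P[3])+90,ang(P[1]-P[2])+90)
tp=R((334,217.75),51);bt=R((388.5,227.1),51);print('next',tp,bt,(tp+bt)/2,np.linalg.norm(tp-bt),ang(tp-bt))
# side-view points
S=lambda x,y,z,sc,x0,y0:ray(s,x0+x/sc,y0+y/sc,z)
a=S(145,170,85,4,250,105);b=S(195,272,85,4,250,105);print('side wood',a,b,ang(a-b))
tk=S(245,347,107,4,250,105);hk=S(98,73,107,4,250,105);print('side tail',tk,'head',hk,ang(hk-tk))
c=[(78,262),(470,180),(548,430),(118,528)]
P=np.array([S(*p,8,6,210,255) for p in c]);print('side stock',P.mean(0),[np.linalg.norm(P[i]-P[i-1]) for i in range(4)])
a=S(383,143,51,6,210,255);b=S(484,487,51,6,210,255);print('side next wood',a,b,ang(a-b),np.linalg.norm(a-b))
```

```text
head [681.8494302  205.26237773 107.        ] tail [ 649.38886891 -103.1437918   107.        ] 310.10974418907824 (311.5) yaw -6.008409516993947
origin from hs [665.25853275  47.63309072 107.        ] from ts [665.40405699  49.01570922 107.        ] wood [671.44522526  99.84562391  85.        ] [661.55057747 -24.08364067  85.        ] yaw -4.564874275037777
done [445.56540009 339.5463183    8.        ] sides [np.float64(166.98153546273613), np.float64(108.17070965868044), np.float64(166.07476542277468), np.float64(106.6023037741791)] yaw 11.007120242849652 11.480402368549997 12.23442614830141 11.698695062100995
stock [ 434.06454894 -310.6916214     8.        ] sides [np.float64(135.3829571459576), np.float64(109.13127554311416), np.float64(135.06843478486834), np.float64(107.48708143578105)] yaw -9.649321652536326 -9.461006113171392 -10.6462570683818 -11.346486667063274
next [ 474.3269524 -241.2463447   51.       ] [ 451.09586708 -399.9423253    51.        ] [ 462.71140974 -320.594335     51.        ] 160.38733610977835 -8.328224746325715
side wood [676.69382872 101.03175957  85.        ] [662.54781838 -11.29422745  85.        ] -7.177876725520287
side tail [ 650.24786234 -104.04255395  107.        ] head [680.36454017 198.62192855 107.        ] -5.682520250516753
side stock [ 419.4781511 -313.5082055    8.       ] [np.float64(102.63520153071288), np.float64(160.31224516956564), np.float64(102.40398530699504), np.float64(162.2463904864274)]
side next wood [ 471.07535554 -268.2248073    51.        ] [ 450.57231725 -399.52130112   51.        ] -8.875530701512837 132.88771150287
```

{"name": "drive_tool", "arguments": {"motion": [[0.085,0.03,-0.034,0,-8],[0.085,0.03,-0.034,0,-8],[0.085,0.03,-0.034,0,-8],[0.085,0.03,-0.034,0,-8],[0.085,0.03,-0.034,0,-8],[0.085,0.03,-0.034,0,-8],[0.085,0.03,-0.034,0,-8],[0.085,0.03,-0.034,0,-8]]}}

```text
t: 0.95
ee_pos: [500.5, 239.4, 196.5]
ee_rot: [[0.021, 1.0, -0.0], [1.0, -0.021, 0.0], [0.0, -0.0, -1.0]]
wrist_force: [0.0, -0.5, -0.2]
grip_width: 0.992
```

{"name": "drive_tool", "arguments": {"motion": [[0.085,0.03,-0.034,0,-5],[0.085,0.03,-0.034,0,0],[0.085,0.03,-0.034,0,0],[0.085,0.03,-0.034,0,0],[0.085,0.03,-0.034,0,0],[0.085,0.01,-0.015,0,0],[0.085,0,0,0,0],[0.085,0,0,0,0]]}}

```text
t: 1.75
ee_pos: [659.0, 56.5, 196.1]
ee_rot: [[0.102, 0.995, -0.002], [0.995, -0.102, 0.001], [0.001, -0.002, -1.0]]
wrist_force: [0.5, 0.4, -0.1]
grip_width: 0.997
```

```bash
cat > snap.py <<'E'
from h import *
import sys,json,pickle
def snap(name,cam='wrist'):
    o=get_obs(); m=camera_model(cam); i=read_camera(cam)
    cv2.imwrite(f'pics/{name}.png',i[:,:,::-1]); pickle.dump((o,m),open(f'pics/{name}.pkl','wb'))
    y=o['ee_rot'][:,1]; 
    print('t',o['t'],'pos',o['ee_pos'].round(1),'yaw(y-axis)',np.degrees(np.arctan2(y[1],y[0])).round(2),'F',o['wrist_force'].round(1),'w',round(o['grip_width']*85.4,1),'rz',o['ee_rot'][:,2].round(4))
if __name__=='__main__':
    n=sys.argv[1]; snap(n,sys.argv[2] if len(sys.argv)>2 else 'wrist')
E
python3 - <<'E'
from snap import *
snap('w1')
from h import *
i=cv2.imread('pics/w1.png'); i=np.clip(i*2.,0,255).astype(np.uint8)
cv2.imwrite('pics/w1b.png',cv2.resize(i,(800,600),interpolation=cv2.INTER_CUBIC))
E
```

```text
t 1.75 pos [659.   56.5 196.1] yaw(y-axis) -5.87 F [ 0.5  0.4 -0.1] w 85.2 rz [-0.0019  0.001  -1.    ]
```

View pics/w1b.png

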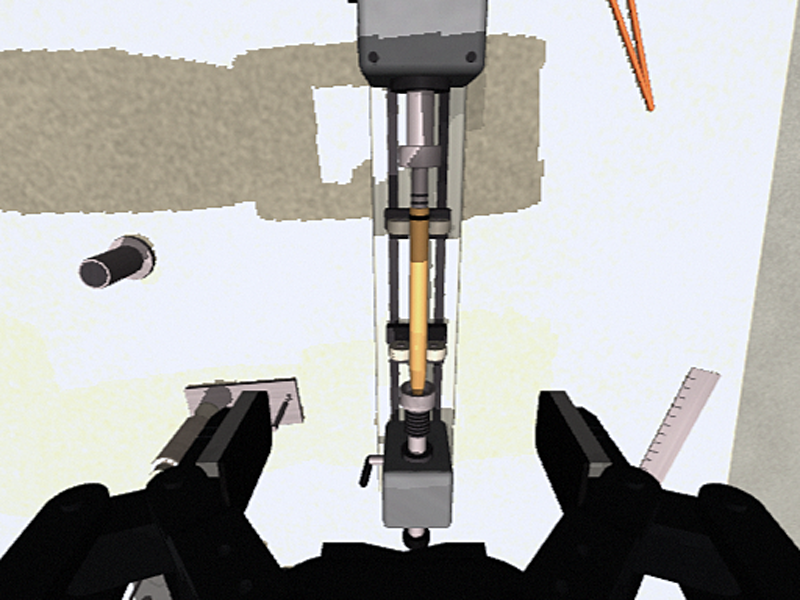

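The wrist view shows the lathe axis nearly vertical at column ~419. The drive cup mouth is near row 167, the ring at 215 and the tail cup near 385–410. I'll enlarge it.

```bash
python3 - <<'E'
from h import *
crop('pics/w1.png','pics/w1c.png',225,0,90,130,4,2.)
crop('pics/w1.png','pics/w1d.png',225,190,90,150,4,2.)
E
cd pics; python3 -c "
import cv2,numpy as np
a=cv2.imread('w1c.png');b=cv2.imread('w1d.png');b=b[:600];a=np.vstack([a,np.zeros((600-len(a),360,3),np.uint8)]);cv2.imwrite('w1e.png',np.hstack([a,b]))"
```

```text
(no output)
```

View pics/w1e.png

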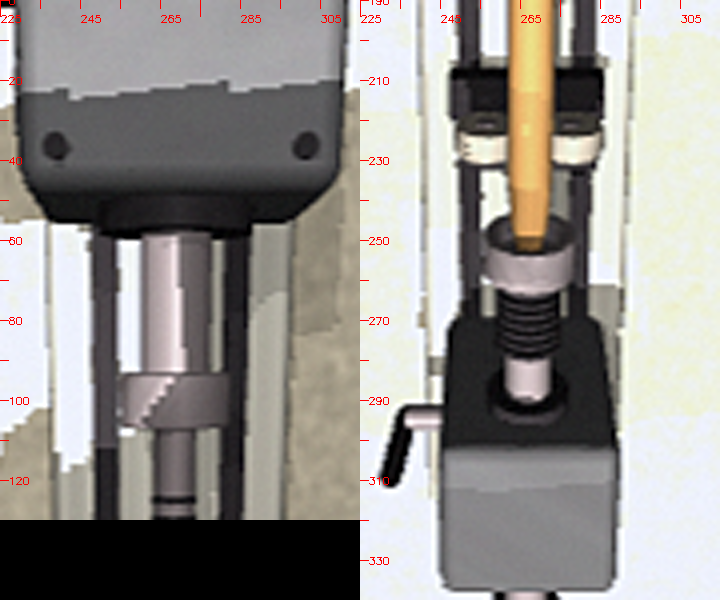

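Run:
```python
from h import *
import pickle
o,m=pickle.load(open('pics/w1.pkl','rb'))
def ang(v): return np.degrees(np.arctan2(-v[0],v[1]))
a=ray(m,268.5,100,85);b=ray(m,267.5,225,85);c=ray(m,267.5,255,85)
print(a,b,c,ang(a-b),ang(a-c))
th=np.radians(-5.9); ey=np.array([-np.sin(th),np.cos(th)]); ex=np.array([np.cos(th),np.sin(th)])
O=np.array([665.3,48.3])
for n,u,v,z,ly in [('cupmouth',268.5,106.7,98,74),('cuptop',268.5,93.3,98,86),('ts front',267,301.7,107,-128),('ts rear',267,337.5,107,-178),('axis',268,100,85,0),('axis',267.5,240,85,0)]:
    p=ray(m,u,v,z)[:2]-O; print(n,p@ex,p@ey,'exp',ly,'diff',p@ey-ly)
t=camera_model('top'); print('cam lathe xy',(m['xyz'][:2]-O)@ex,(m['xyz'][:2]-O)@ey)
```

```text
[676.02518089 130.20352968  85.        ] [663.351936     4.59199321  85.        ] [659.99692516 -31.27773755  85.        ] -5.761211130400412 -5.668479274734702
cupmouth 1.8980585850933729 77.28328773076603 exp 74 diff 3.283287730766034
cuptop 1.7765460079555064 88.55060653933998 exp 86 diff 2.550606539339981
ts front 2.174074038771003 -123.58588068088339 exp -128 diff 4.414119319116608
ts rear 2.6193553182307765 -172.10716953565867 exp -178 diff 5.89283046434133
axis 1.7890845328260818 82.57236817601127 exp 0 diff 82.57236817601127
axis 2.7269216903363045 -61.365593069942015 exp 0 diff -61.365593069942015
cam lathe xy -6.8869834832247285 91.0680510372654
```

{"name": "drive_tool", "arguments": {"motion": [[0.04,0.008,-0.011,-0.03,0.2],[0.04,0,0,-0.03,0],[0.04,0,0,-0.021,0],[0.04,0,0,0,0],[0.04,0,0,0,0]]}}

```text
t: 2.3
ee_pos: [667.1, 46.5, 116.1]
ee_rot: [[0.097, 0.995, -0.001], [0.995, -0.097, 0.0], [0.0, -0.001, -1.0]]
wrist_force: [0.6, 0.1, 0.0]
grip_width: 0.463
```

Run:
```python
from snap import *
snap('w2')
i=cv2.imread('pics/w2.png'); i=np.clip(i*2.,0,255).astype(np.uint8)
cv2.imwrite('pics/w2b.png',cv2.resize(i,(800,600),interpolation=cv2.INTER_CUBIC))
```

```text
t 2.3 pos [667.1  46.5 116.1] yaw(y-axis) -5.55 F [0.6 0.1 0. ] w 39.6 rz [-6.e-04  3.e-04 -1.e+00]
```

View pics/w2b.png

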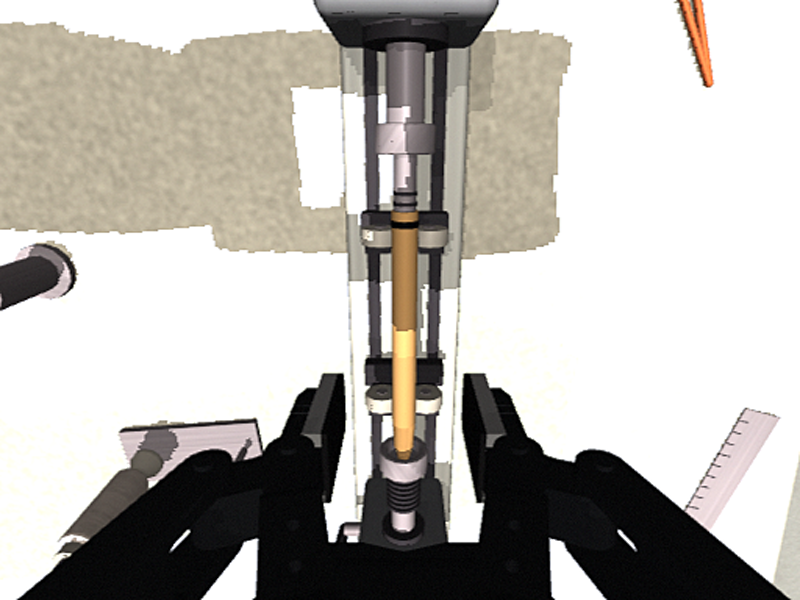

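Run:
```python
from h import *
import pickle
crop('pics/w2.png','pics/w2c.png',220,60,80,120,5,2.)
o,m=pickle.load(open('pics/w2.pkl','rb'))
th=np.radians(-5.7); ey=np.array([-np.sin(th),np.cos(th)]); ex=np.array([np.cos(th),np.sin(th)])
T=o['ee_pos'][:2]
f=1/1.5625
for n,u,v,z,ly in [('cupmouth',404,153,98,74),('cuptop',404,124,98,86),('axis',405,180,85,0),('axis',404,400,85,0)]:
    p=ray(m,u*f,v*f,z)[:2]-T; print(n,p@ex,p@ey,'lathe y of TCP',ly-p@ey)
```

```text
cupmouth 0.10106299539130952 79.03050106375302 lathe y of TCP -5.030501063753022
cuptop 0.07624873483087356 89.8413015389839 lathe y of TCP -3.841301538983899
axis 0.5766973888269393 67.58524429343106 lathe y of TCP -67.58524429343106
axis 0.39313994790737067 -40.713688700664036 lathe y of TCP 40.713688700664036
```

View pics/w2c.png

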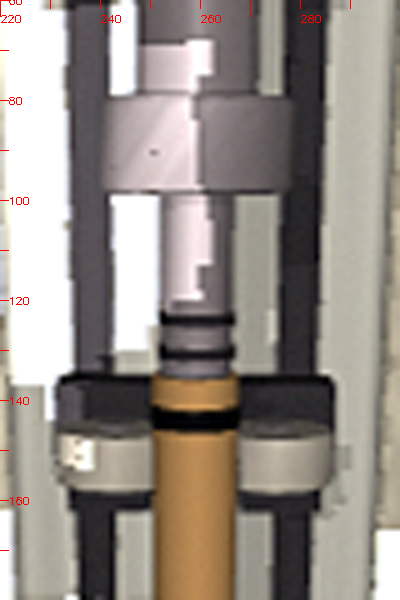

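{"name": "drive_tool", "arguments": {"motion": [[0.04,0,0,-0.025,0],[0.04,0,0,-0.025,0],[0.04,0,0,0,0],[0.0,0,0,0,0],[0.0,0,0,0,0],[0.0,0,0,0,0]], "grip_force": 60}}

```text
t: 2.95
ee_pos: [669.6, 44.9, 68.3]
ee_rot: [[0.099, 0.995, 0.004], [0.995, -0.099, -0.0], [0.0, 0.004, -1.0]]
wrist_force: [0.8, 0.0, -0.4]
grip_width: 0.0
```

Run:
```python
from snap import *
snap('w3'); 
i=cv2.imread('pics/w3.png'); i=np.clip(i*2.,0,255).astype(np.uint8)
cv2.imwrite('pics/w3b.png',cv2.resize(i,(800,600),interpolation=cv2.INTER_CUBIC))
snap('s3','side'); crop('pics/s3.png','pics/s3b.png',230,90,120,140,4,2.)
```

```text
t 2.95 pos [669.6  44.9  68.3] yaw(y-axis) -5.65 F [ 0.8  0.  -0.4] w 0.0 rz [ 4.2e-03 -2.0e-04 -1.0e+00]
t 3.0 pos [669.2  44.9  67.9] yaw(y-axis) -5.66 F [0.6 0.1 0.9] w -0.2 rz [ 3.5e-03 -2.0e-04 -1.0e+00]
```

View pics/w3b.png

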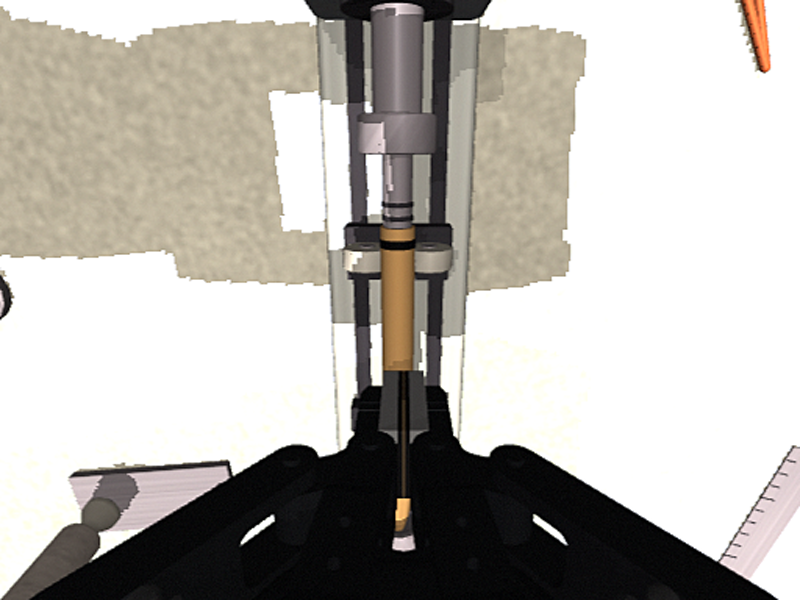

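View pics/s3b.png

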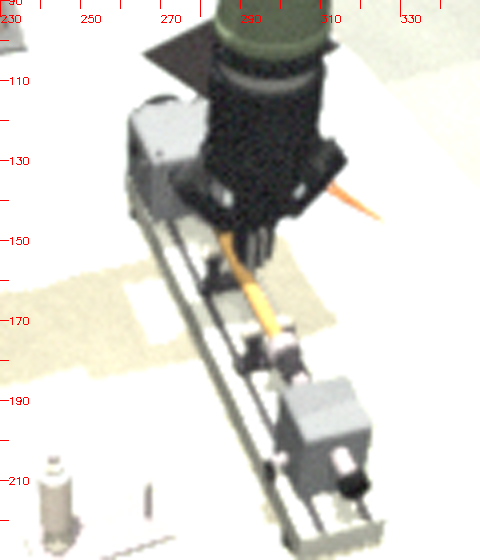

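Run:
```python
from h import *
import pickle
o,m=pickle.load(open('pics/w3.pkl','rb'))
R=o['ee_rot'];T=o['ee_pos']
for n,q in [('tcp',(0,0,0)),('tip +x',(11,0,0)),('tip -x',(-11,0,0)),('gp',(0,0,-19)),('gp+x',(11,0,-19)),('gp-x',(-11,0,-19))]:
    print(n,np.array(proj(m,T+R@np.array(q)))*1.5625)
o,m=pickle.load(open('pics/s3.pkl','rb'))
for z in (0,-19): print('side',(np.array(proj(m,T+[0,0,-z]))-[230,90])*4)
th=np.radians(-5.7);ey=np.array([-np.sin(th),np.cos(th),0])
for y in (-60,-30,0,30,60): print(y,(np.array(proj(m,np.array([667.6,50,85])+ey*y))-[230,90])*4)
```

```text
tcp [403.36849351 353.2582117 ]
tip +x [403.34759278 328.73043406]
tip -x [403.38864715 376.90924603]
gp [403.40227759 374.950525  ]
gp+x [403.37989242 348.31327668]
gp-x [403.42378258 400.54040411]
side [247.48563361 295.33871078]
side [249.21233932 276.83732846]
-60 [272.84633874 330.87608646]
-30 [257.93214484 302.64644413]
0 [243.58111563 275.48276205]
30 [229.76194427 249.32578251]
60 [216.44560221 224.12056016]
```

Run:
```python
from h import *
crop('pics/w3.png','pics/w3c.png',200,210,120,150,4,5.)
crop('pics/w2.png','pics/w2d.png',170,220,180,130,4,5.)
crop('pics/s3.png','pics/s3c.png',260,110,80,80,7,4.)
```

```text
(no output)
```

View pics/w3c.png

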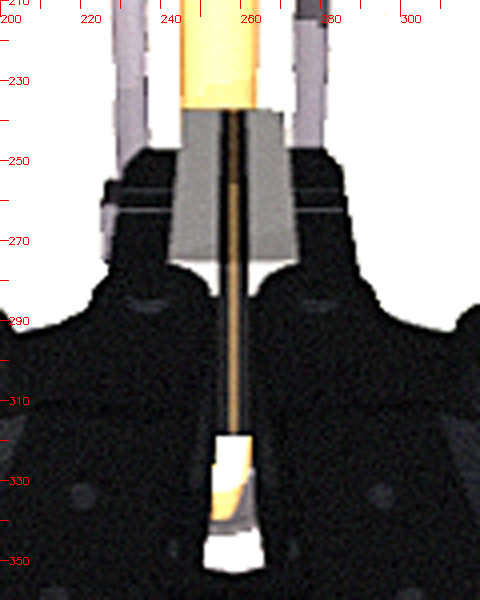

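View pics/w2d.png

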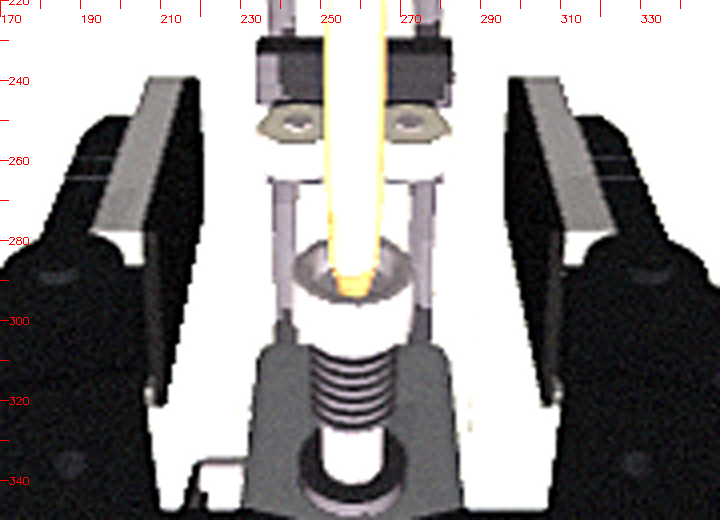

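View pics/s3c.png

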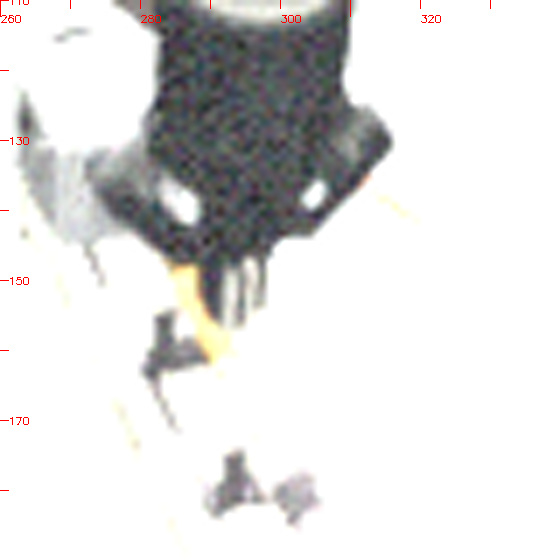

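The fingers shut with the handle still below the pads. Both the wrist and side views put the pad tips about 35 mm higher than the reported TCP. I'll open, go down in stages and check again.

{"name": "drive_tool", "arguments": {"motion": [[0.04,-0.0025,0,0,0],[0.04,0,0,0,0],[0.04,0,0,0,0],[0.04,0,0,-0.008,0],[0.04,0,0,-0.008,0],[0.04,0,0,0,0]]}}

```text
t: 3.65
ee_pos: [663.4, 45.1, 47.3]
ee_rot: [[0.099, 0.995, -0.004], [0.995, -0.099, 0.0], [-0.0, -0.004, -1.0]]
wrist_force: [-0.5, 0.7, 0.1]
grip_width: 0.468
```

Run:
```python
from snap import *
snap('w4'); 
i=cv2.imread('pics/w4.png'); i=np.clip(i*2.,0,255).astype(np.uint8)
cv2.imwrite('pics/w4b.png',cv2.resize(i,(800,600),interpolation=cv2.INTER_CUBIC))
snap('s4','side'); crop('pics/s4.png','pics/s4b.png',255,105,90,110,6,3.)
```

```text
t 3.65 pos [663.4  45.1  47.3] yaw(y-axis) -5.66 F [-0.5  0.7  0.1] w 39.9 rz [-4.3e-03  3.0e-04 -1.0e+00]
t 3.7 pos [664.  45.  48.] yaw(y-axis) -5.66 F [ 1.  -0.6  0.7] w 39.8 rz [-3.2e-03  2.0e-04 -1.0e+00]
```

View pics/w4b.png

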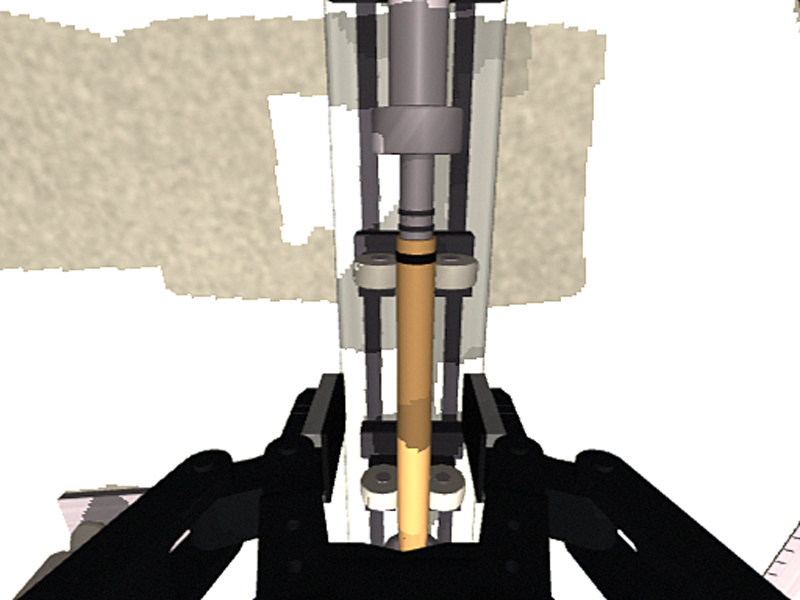

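View pics/s4b.png

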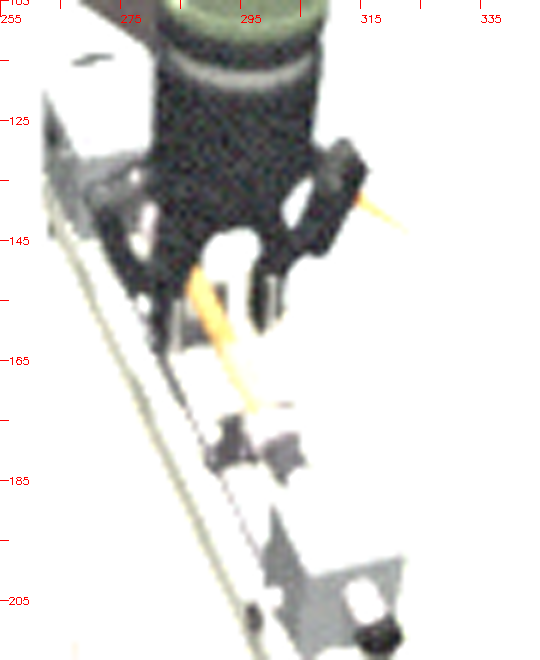

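{"name": "drive_tool", "arguments": {"motion": [[0.04,0.0025,0,-0.009,0],[0.04,0,0,-0.009,0],[0.04,0,0,0,0],[0.04,0,0,0,0],[0.04,0,0,0,0]]}}

```text
t: 4.25
ee_pos: [668.0, 45.0, 31.9]
ee_rot: [[0.099, 0.995, 0.0], [0.995, -0.099, -0.0], [-0.0, 0.0, -1.0]]
wrist_force: [0.5, 0.2, -0.3]
grip_width: 0.469
```

Run:
```python
from snap import *
snap('w5'); 
i=cv2.imread('pics/w5.png'); i=np.clip(i*2.,0,255).astype(np.uint8)
cv2.imwrite('pics/w5b.png',cv2.resize(i,(800,600),interpolation=cv2.INTER_CUBIC))
o=get_obs(); print(o['ee_pos'],o['ee_rot'][:,2],o['qd'])
```

```text
t 4.25 pos [668.   45.   31.9] yaw(y-axis) -5.65 F [ 0.5  0.2 -0.3] w 40.1 rz [ 3.e-04 -1.e-04 -1.e+00]
[668.14616129  44.93679807  32.14162923] [ 7.08317169e-04 -5.86345042e-05 -9.99999747e-01] [-0.06552228 -0.19709738 -0.22638596  0.03920535  0.04209551 -0.03737302]
```

View pics/w5b.png

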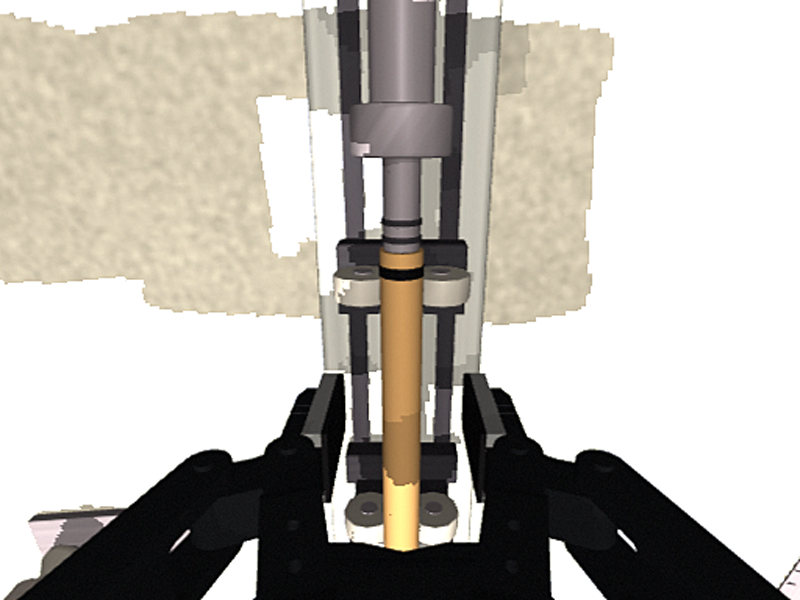

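{"name": "drive_tool", "arguments": {"motion": [[0.04,0,0,-0.005,0],[0.04,0,0,0,0],[0.0,0,0,0,0],[0.0,0,0,0,0],[0.0,0,0,0,0]], "grip_force": 60}}

```text
t: 4.8
ee_pos: [667.4, 45.0, 26.9]
ee_rot: [[0.099, 0.995, -0.001], [0.995, -0.099, 0.0], [-0.0, -0.001, -1.0]]
wrist_force: [-1.3, 0.4, 2.0]
grip_width: 0.119
```

Run:
```python
from snap import *
snap('w6'); crop('pics/w6.png','pics/w6b.png',190,60,130,150,4,2.5)
i=cv2.imread('pics/w6.png'); i=np.clip(i*2.,0,255).astype(np.uint8)
cv2.imwrite('pics/w6b.png',cv2.resize(i,(800,600),interpolation=cv2.INTER_CUBIC))
snap('s6','side'); crop('pics/s6.png','pics/s6b.png',255,105,90,110,6,3.)
```

```text
t 4.8 pos [667.4  45.   26.9] yaw(y-axis) -5.66 F [-1.3  0.4  2. ] w 10.1 rz [-9.e-04  0.e+00 -1.e+00]
t 4.85 pos [667.4  45.   26.9] yaw(y-axis) -5.66 F [-1.3 -0.4  1.3] w 10.3 rz [-8.e-04  0.e+00 -1.e+00]
```

View pics/w6b.png

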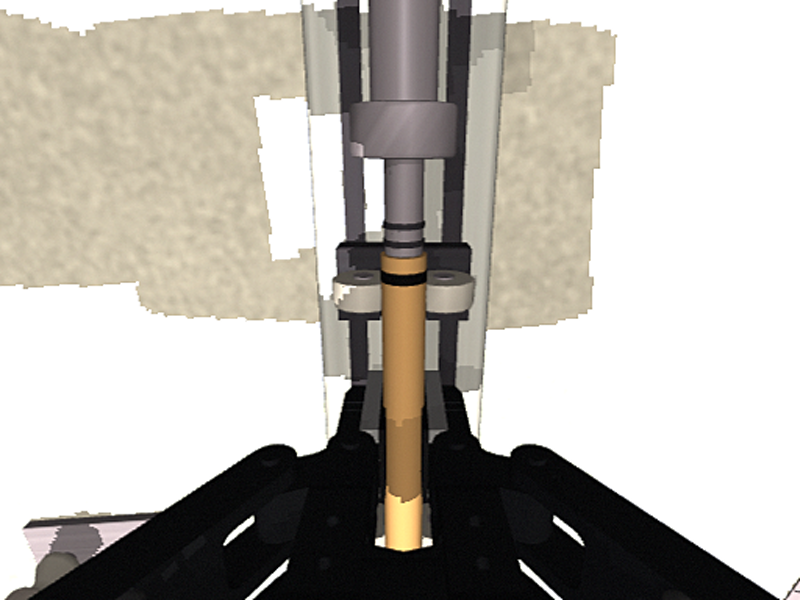

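View pics/s6b.png

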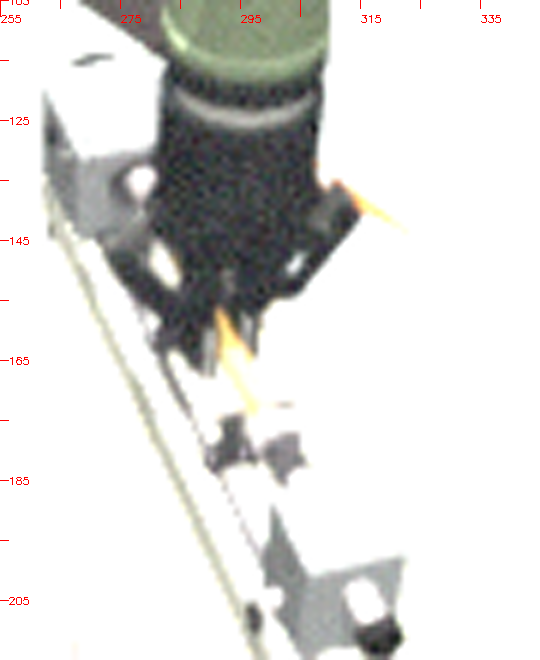

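Gripped: the opening reads about 10 mm, which is a 12 mm handle less the gap left between the shut pads. Next I press back 10 mm and lift 6 mm.

{"name": "drive_tool", "arguments": {"motion": [[0.0,-0.0005,-0.005,0,0],[0.0,-0.0005,-0.005,0,0],[0.0,0,0,0,0],[0.0,0,0,0.003,0],[0.0,0,0,0.003,0],[0.0,0,0,0,0]]}}

```text
t: 5.5
ee_pos: [666.5, 38.3, 31.9]
ee_rot: [[0.099, 0.995, -0.0], [0.995, -0.099, 0.005], [0.005, -0.001, -1.0]]
wrist_force: [0.2, 7.7, -3.4]
grip_width: 0.115
```

Run:
```python
from snap import *
snap('w7')
i=cv2.imread('pics/w7.png'); i=np.clip(i*2.,0,255).astype(np.uint8)
cv2.imwrite('pics/w7b.png',cv2.resize(i,(800,600),interpolation=cv2.INTER_CUBIC))
```

```text
t 5.5 pos [666.5  38.3  31.9] yaw(y-axis) -5.66 F [ 0.2  7.7 -3.4] w 9.8 rz [-1.0e-04  5.4e-03 -1.0e+00]
```

View pics/w7b.png

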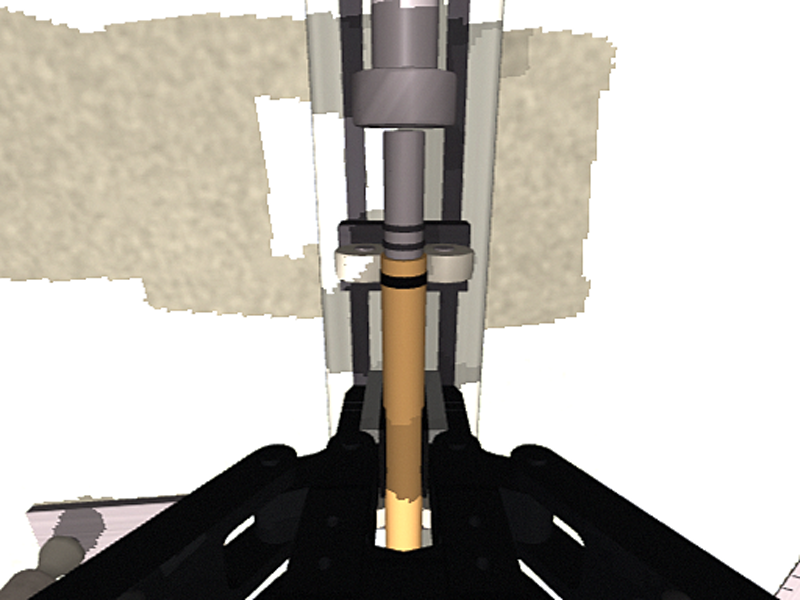

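{"name": "drive_tool", "arguments": {"motion": [[0.0,-0.0003,-0.003,0.001,0],[0.0,-0.0039,0.0004,0,3],[0.0,-0.0039,0.0004,0,3],[0.0,-0.0039,0.0004,0,3],[0.0,0,0,0,0],[0.0,0,0,0,0]]}}

```text
t: 6.15
ee_pos: [654.3, 36.7, 32.7]
ee_rot: [[-0.059, 0.998, -0.0], [0.998, 0.059, 0.005], [0.005, -0.0, -1.0]]
wrist_force: [0.4, 8.4, -4.1]
grip_width: 0.116
```

Run:
```python
from snap import *
snap('w8')
i=cv2.imread('pics/w8.png'); i=np.clip(i*2.,0,255).astype(np.uint8)
cv2.imwrite('pics/w8b.png',cv2.resize(i,(800,600),interpolation=cv2.INTER_CUBIC))
```

```text
t 6.15 pos [654.3  36.7  32.7] yaw(y-axis) 3.37 F [ 0.4  8.4 -4.1] w 9.9 rz [-5.0e-04  5.5e-03 -1.0e+00]
```

View pics/w8b.png

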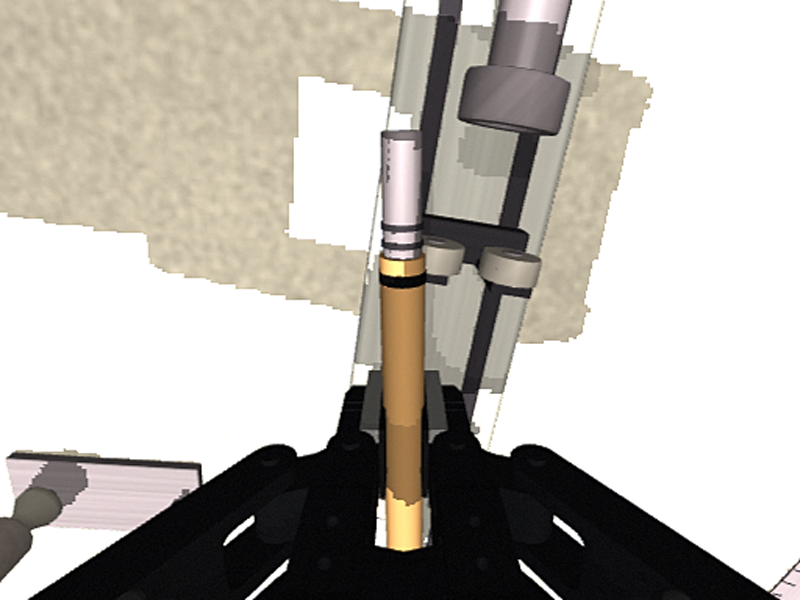

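{"name": "drive_tool", "arguments": {"motion": [[0.0,0,0.008,0,0],[0.0,0,0.008,0,0],[0.0,0,0.008,0,0],[0.0,0,0.006,0,0],[0.0,0,0,0,0]]}}

```text
t: 6.7
ee_pos: [655.0, 63.5, 34.1]
ee_rot: [[-0.059, 0.998, 0.0], [0.998, 0.059, -0.001], [-0.001, 0.0, -1.0]]
wrist_force: [-0.1, -0.8, -0.2]
grip_width: 0.118
```

Run:
```python
from snap import *
snap('w9')
i=cv2.imread('pics/w9.png'); i=np.clip(i*2.,0,255).astype(np.uint8)
cv2.imwrite('pics/w9b.png',cv2.resize(i,(800,600),interpolation=cv2.INTER_CUBIC))
snap('s9','side'); crop('pics/s9.png','pics/s9b.png',255,105,90,110,6,3.)
```

```text
t 6.7 pos [655.   63.5  34.1] yaw(y-axis) 3.38 F [-0.1 -0.8 -0.2] w 10.1 rz [ 4.e-04 -5.e-04 -1.e+00]
t 6.75 pos [655.   63.   34.2] yaw(y-axis) 3.37 F [ 0.3  0.4 -0.6] w 10.5 rz [ 5.e-04 -7.e-04 -1.e+00]
```

View pics/w9b.png

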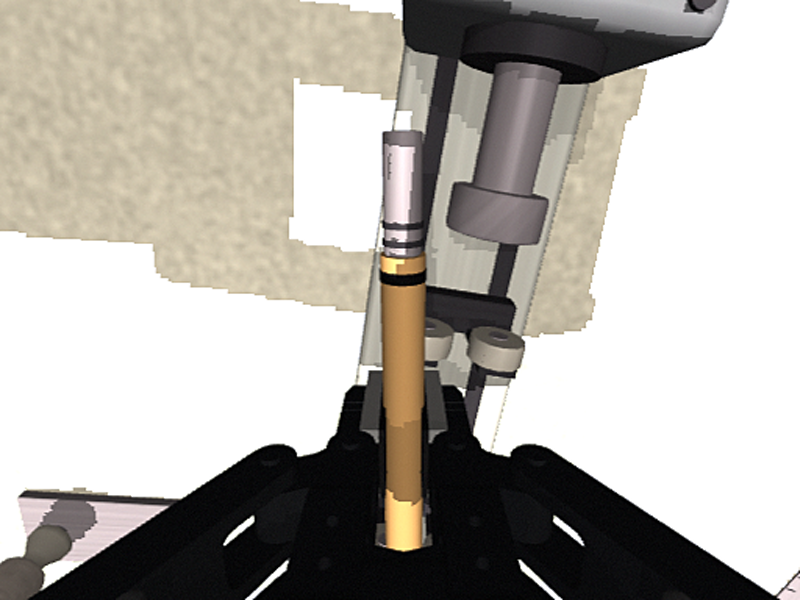

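View pics/s9b.png

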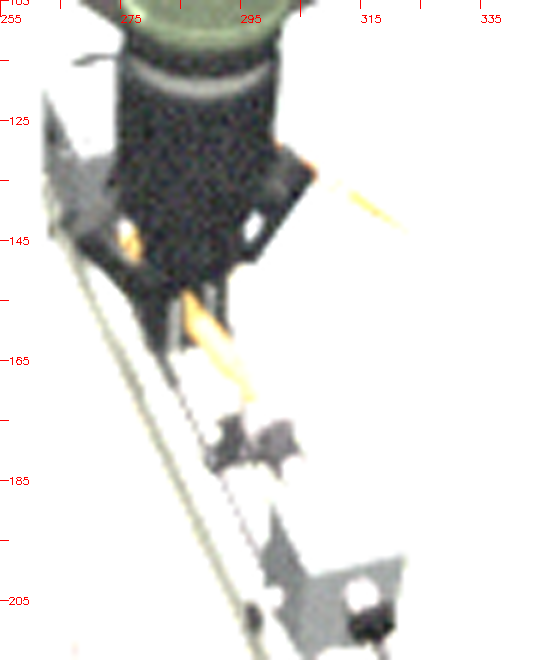

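{"name": "drive_tool", "arguments": {"motion": [[0.0,0,0.001,0.01,0],[0.0,0,0,0.03,0],[0.0,0,0,0.03,0],[0.0,-0.02,0.025,0.03,2],[0.0,-0.03,0.036,0,2],[0.0,-0.03,0.036,0,2],[0.0,-0.03,0.036,0,2],[0.0,-0.03,0.036,0,0]]}}

```text
t: 7.6
ee_pos: [514.1, 234.0, 135.1]
ee_rot: [[-0.196, 0.981, 0.002], [0.981, 0.196, 0.0], [0.0, 0.002, -1.0]]
wrist_force: [0.3, 0.6, -0.4]
grip_width: 0.12
```

{"name": "drive_tool", "arguments": {"motion": [[0.0,-0.03,0.036,0,0],[0.0,-0.03,0.036,0,0],[0.0,-0.01,0.03,-0.03,0],[0.0,0,0,-0.03,0],[0.0,0,0,0,0],[0.0,0,0,0,0],[0.0,0,0,0,0]]}}

```text
t: 8.3
ee_pos: [446.8, 335.2, 75.9]
ee_rot: [[-0.195, 0.981, 0.003], [0.981, 0.195, 0.002], [0.001, 0.004, -1.0]]
wrist_force: [0.7, 0.1, -0.5]
grip_width: 0.121
```

Run:
```python
from snap import *
snap('w10')
i=cv2.imread('pics/w10.png'); i=np.clip(i*2.,0,255).astype(np.uint8)
cv2.imwrite('pics/w10b.png',cv2.resize(i,(800,600),interpolation=cv2.INTER_CUBIC))
snap('s10','side'); crop('pics/s10.png','pics/s10b.png',140,80,120,100,6,3.)
```

```text
t 8.3 pos [446.8 335.2  75.9] yaw(y-axis) 11.26 F [ 0.7  0.1 -0.5] w 10.3 rz [ 0.0033  0.0016 -1.    ]
t 8.35 pos [447.  335.2  76. ] yaw(y-axis) 11.25 F [ 0.8  0.1 -0.3] w 10.1 rz [ 0.0035  0.0017 -1.    ]
```

View pics/w10b.png

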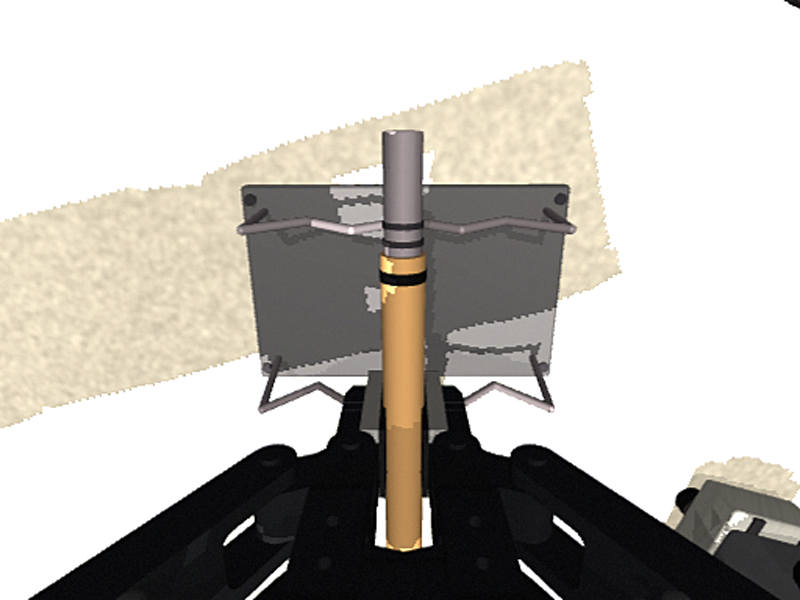

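View pics/s10b.png

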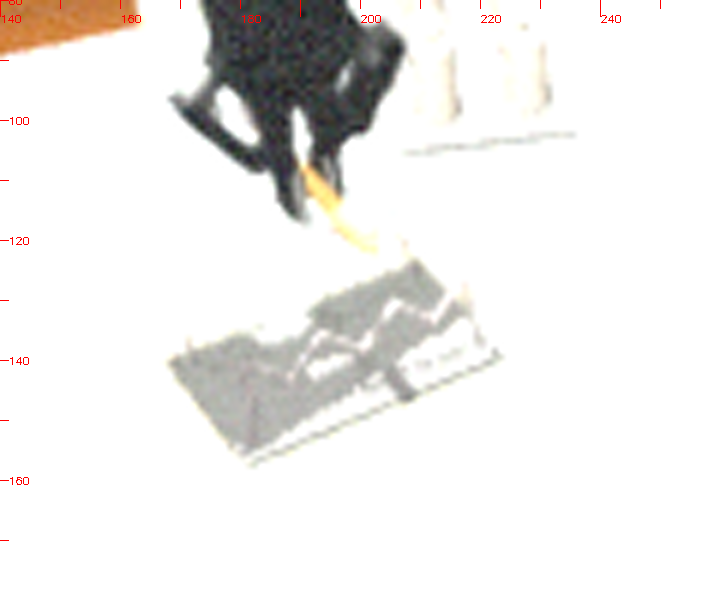

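Run:
```python
from h import *
import pickle
o,m=pickle.load(open('pics/w10.pkl','rb')); f=1/1.5625
P=[ray(m,u*f,v*f,62) for u,v in [(241,229),(574,229),(262,409),(552,409)]]
P=np.array(P); print(P, P.mean(0), np.linalg.norm(P[0]-P[1]),np.linalg.norm(P[2]-P[3]))
B=np.array([ray(m,u*f,v*f,8) for u,v in [(242,186),(570,186),(550,376),(262,376)]]);print(B.mean(0),B)
```

```text
[[372.30757028 370.83526152  62.        ]
 [506.24702055 397.26872415  62.        ]
 [389.14200144 288.01187999  62.        ]
 [522.33890224 314.08078167  62.        ]] [447.50887363 342.54916183  62.        ] 136.52290755045578 135.72399204802446
[447.41117267 343.01266203   8.        ] [[354.57624126 379.95353839   8.        ]
 [518.95293855 412.44861216   8.        ]
 [540.75941115 306.03797762   8.        ]
 [375.35609974 273.61051996   8.        ]]
```

{"name": "drive_tool", "arguments": {"motion": [[0.0,0.0017,0.0026,-0.02,0],[0.0,0,0,-0.03,0],[0.0,0,0,-0.02,0],[0.0,0,0,0,0],[0.0,0,0,-0.006,0],[0.0,0,0,-0.006,0],[0.0,0,0,0,0],[0.0,0,0,0,0]]}}

```text
t: 9.2
ee_pos: [447.7, 338.3, -7.1]
ee_rot: [[-0.197, 0.98, 0.002], [0.98, 0.197, 0.001], [0.001, 0.003, -1.0]]
wrist_force: [0.6, 0.6, 1.5]
grip_width: 0.118
```

Run:
```python
from snap import *
snap('s11','side'); crop('pics/s11.png','pics/s11b.png',140,80,120,100,6,2.5)
snap('w11')
i=cv2.imread('pics/w11.png'); i=np.clip(i*2.,0,255).astype(np.uint8)
cv2.imwrite('pics/w11b.png',cv2.resize(i,(800,600),interpolation=cv2.INTER_CUBIC))
```

```text
t 9.2 pos [447.7 338.3  -7.1] yaw(y-axis) 11.34 F [0.6 0.6 1.5] w 10.1 rz [ 0.0024  0.0012 -1.    ]
t 9.25 pos [447.7 338.3  -7.1] yaw(y-axis) 11.34 F [1.2 0.1 1.6] w 10.4 rz [ 0.0024  0.0012 -1.    ]
```

View pics/s11b.png

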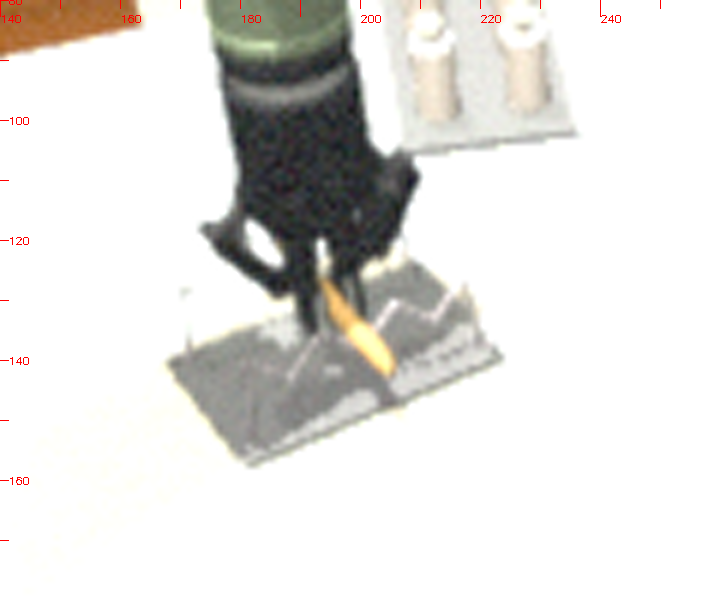

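View pics/w11b.png

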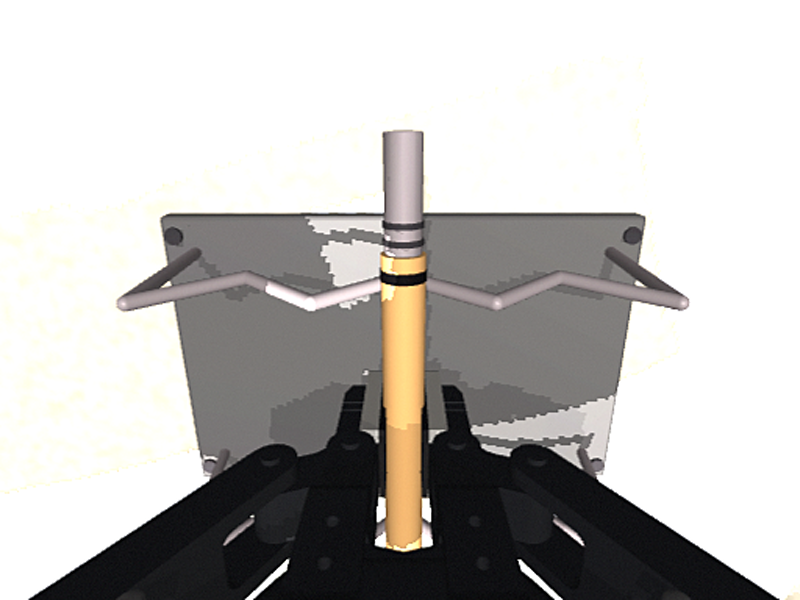

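The handle sits in the middle notch with light contact. I'll release and rise.

{"name": "drive_tool", "arguments": {"motion": [[0.03,0,0,0,0],[0.03,0,0,0,0],[0.03,0,0,0,0],[0.03,0,0,0.02,0],[0.03,0,0,0.04,0],[0.03,0,0,0.045,0],[0.03,0,0,0.045,0],[0.03,0,0,0,0]]}}

```text
t: 10.1
ee_pos: [451.6, 340.6, 149.8]
ee_rot: [[-0.197, 0.98, 0.013], [0.98, 0.197, 0.007], [0.005, 0.015, -1.0]]
wrist_force: [0.4, 0.3, 1.2]
grip_width: 0.346
```

Run:
```python
from snap import *
snap('w12')
i=cv2.imread('pics/w12.png'); i=np.clip(i*2.,0,255).astype(np.uint8)
cv2.imwrite('pics/w12b.png',cv2.resize(i,(800,600),interpolation=cv2.INTER_CUBIC))
```

```text
t 10.1 pos [451.6 340.6 149.8] yaw(y-axis) 11.35 F [0.4 0.3 1.2] w 29.6 rz [ 0.0135  0.0073 -0.9999]
```

View pics/w12b.png

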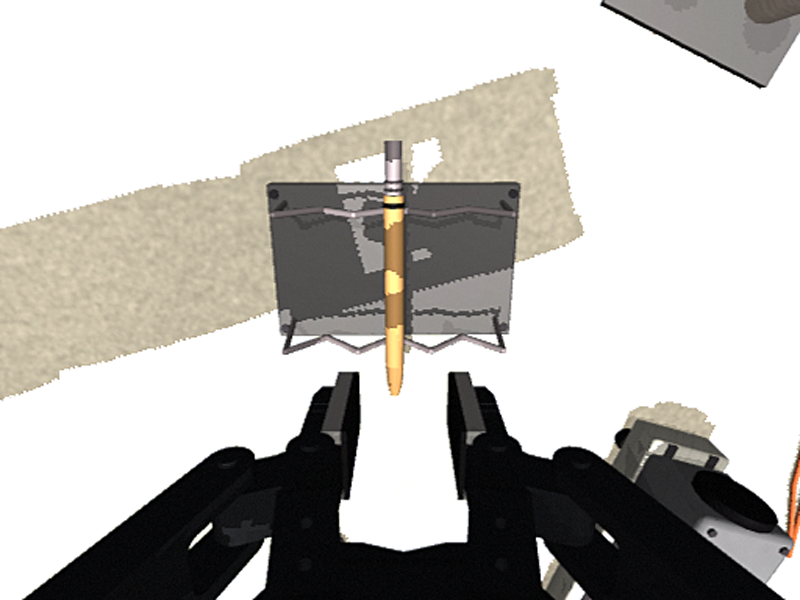

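{"name": "drive_tool", "arguments": {"motion": [[0.03,0.001,-0.044,0,-2],[0.03,0.001,-0.044,0,-2],[0.03,0.001,-0.044,0,-2],[0.03,0.001,-0.044,0,-2],[0.03,0.001,-0.044,0,-2],[0.03,0.001,-0.044,0,-2],[0.03,0.001,-0.044,0,-2],[0.03,0.001,-0.044,0,-2]]}}

```text
t: 10.95
ee_pos: [452.6, -15.6, 139.9]
ee_rot: [[0.083, 0.997, -0.004], [0.997, -0.083, 0.001], [0.001, -0.004, -1.0]]
wrist_force: [0.5, -0.2, -0.1]
grip_width: 0.349
```

{"name": "drive_tool", "arguments": {"motion": [[0.03,0.001,-0.044,0,-2],[0.03,0.001,-0.044,0,-2],[0.03,0.001,-0.044,0,0],[0.03,0.001,-0.044,0,0],[0.03,0.001,-0.044,0,0],[0.03,0.001,-0.044,0,0],[0.03,0.001,-0.044,-0.02,0],[0.03,0,-0.004,-0.02,0]]}}

```text
t: 11.75
ee_pos: [460.9, -331.3, 100.4]
ee_rot: [[0.155, 0.988, 0.0], [0.988, -0.155, -0.002], [-0.002, 0.001, -1.0]]
wrist_force: [-0.2, 0.5, -0.6]
grip_width: 0.35
```

{"name": "drive_tool", "arguments": {"motion": [[0.03,0,0,0,0],[0.03,0,0,0,0],[0.03,0,0,0,0]]}}

```text
t: 12.05
ee_pos: [461.7, -325.2, 102.0]
ee_rot: [[0.149, 0.989, -0.0], [0.989, -0.149, 0.0], [0.0, -0.0, -1.0]]
wrist_force: [-0.1, 0.1, 0.0]
grip_width: 0.353
```

Run:
```python
from snap import *
snap('w13')
i=cv2.imread('pics/w13.png'); i=np.clip(i*2.,0,255).astype(np.uint8)
cv2.imwrite('pics/w13b.png',cv2.resize(i,(800,600),interpolation=cv2.INTER_CUBIC))
```

```text
t 12.05 pos [ 461.7 -325.2  102. ] yaw(y-axis) -8.59 F [-0.1  0.1  0. ] w 30.2 rz [-1.e-04  3.e-04 -1.e+00]
```

View pics/w13b.png

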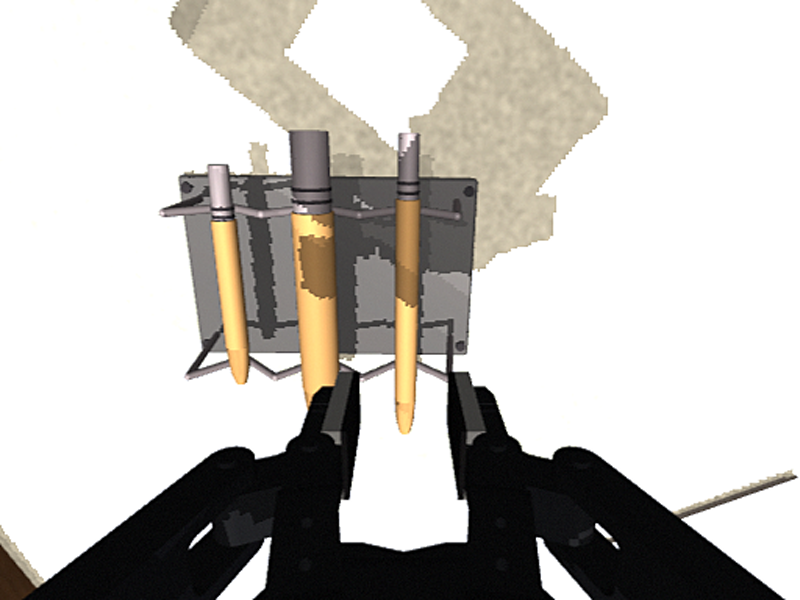

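Run:
```python
from h import *
import pickle
crop('pics/w13.png','pics/w13c.png',235,75,50,60,6,1.5); crop('pics/w13.png','pics/w13d.png',235,225,50,60,6,1.5)
a=cv2.imread('pics/w13c.png');b=cv2.imread('pics/w13d.png');cv2.imwrite('pics/w13e.png',np.hstack([a,b]))
o,m=pickle.load(open('pics/w13.pkl','rb')); f=1/1.5625
def ang(v): return np.degrees(np.arctan2(-v[0],v[1]))
a=ray(m,408.5*f,131*f,56);b=ray(m,404*f,433*f,51)
a2=ray(m,408.5*f,134*f,51)
print(a,a2,b,np.linalg.norm(a2-b),ang(a2-b),(a2+b)/2)
P=np.array([ray(m,u*f,v*f,8) for u,v in [(180,177),(476,180),(466,354),(205,350)]]);print(P.mean(0),ang(P[0]-P[3]),ang(P[1]-P[2]))
```

```text
[ 477.13097675 -238.79807185   56.        ] [ 477.00853413 -239.99701214   51.        ] [ 450.92171171 -398.49120426   51.        ] 160.62668283286993 -9.346607607658196 [ 463.96512292 -319.2441082    51.        ]
[ 421.01678311 -308.9547865     8.        ] -8.888374004869544 -9.163764435653976
```

View pics/w13e.png

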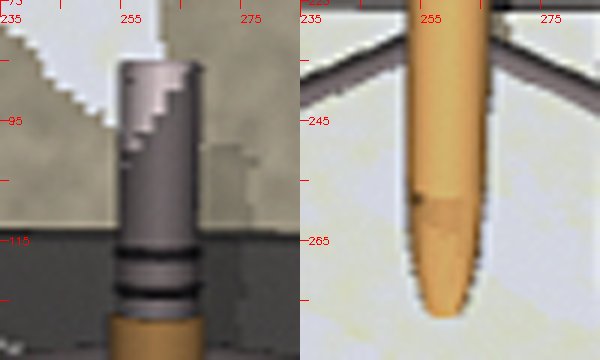

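{"name": "drive_tool", "arguments": {"motion": [[0.024,0.0014,0.0006,-0.02,-0.7],[0.024,0,0,-0.03,0],[0.024,0,0,-0.02,0],[0.024,0,0,-0.01,0],[0.024,0,0,0,0],[0.024,0,0,0,0]]}}

```text
t: 12.7
ee_pos: [463.9, -326.0, 23.1]
ee_rot: [[0.162, 0.987, 0.002], [0.987, -0.162, -0.001], [-0.001, 0.002, -1.0]]
wrist_force: [0.2, -0.4, 0.4]
grip_width: 0.281
```

Run:
```python
from snap import *
snap('w14')
i=cv2.imread('pics/w14.png'); i=np.clip(i*2.,0,255).astype(np.uint8)
cv2.imwrite('pics/w14b.png',cv2.resize(i,(800,600),interpolation=cv2.INTER_CUBIC))
snap('s14','side'); crop('pics/s14.png','pics/s14b.png',210,230,100,100,6,3.)
```

```text
t 12.7 pos [ 463.9 -326.    23.1] yaw(y-axis) -9.32 F [ 0.2 -0.4  0.4] w 24.0 rz [ 0.0015 -0.0015 -1.    ]
t 12.75 pos [ 464.1 -326.4   23.5] yaw(y-axis) -9.33 F [0.1 0.7 0.6] w 23.8 rz [ 0.0023 -0.0022 -1.    ]
```

View pics/w14b.png

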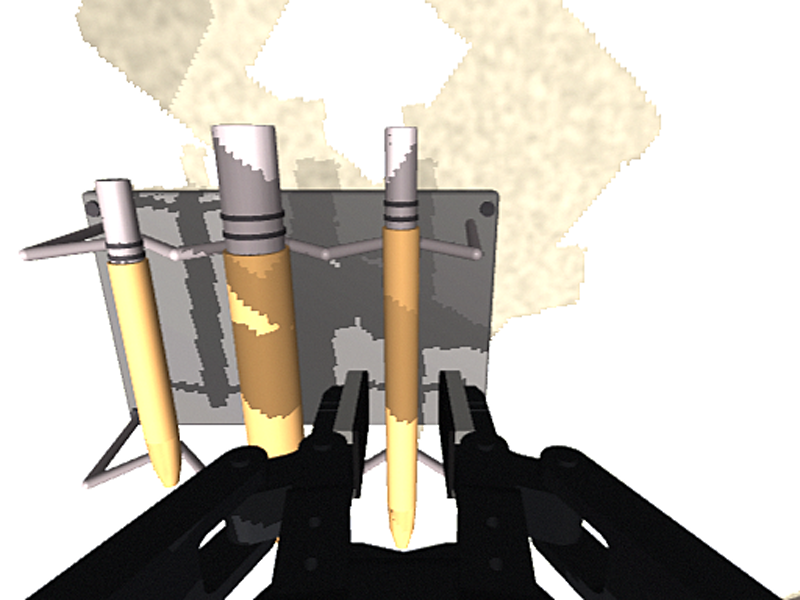

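View pics/s14b.png

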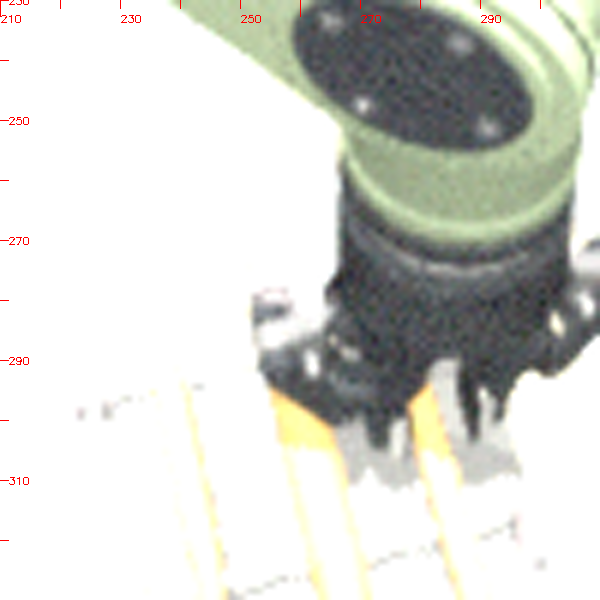

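{"name": "drive_tool", "arguments": {"motion": [[0.022,0,0,-0.008,0],[0.022,0,0,-0.008,0],[0.022,0,0,0,0]]}}

```text
t: 13.1
ee_pos: [461.8, -324.6, 4.3]
ee_rot: [[0.163, 0.987, -0.002], [0.987, -0.163, 0.002], [0.002, -0.003, -1.0]]
wrist_force: [-0.4, 0.0, -0.3]
grip_width: 0.26
```

{"name": "drive_tool", "arguments": {"motion": [[0.022,0,0,-0.007,0],[0.022,0,0,-0.006,0],[0.022,0,0,0,0],[0.022,0,0,0,0]]}}

```text
t: 13.5
ee_pos: [462.7, -325.4, -7.6]
ee_rot: [[0.163, 0.987, -0.001], [0.987, -0.163, 0.001], [0.0, -0.001, -1.0]]
wrist_force: [-0.5, -0.1, 0.1]
grip_width: 0.254
```

Run:
```python
from snap import *
snap('w15')
i=cv2.imread('pics/w15.png'); i=np.clip(i*2.,0,255).astype(np.uint8)
cv2.imwrite('pics/w15b.png',cv2.resize(i,(800,600),interpolation=cv2.INTER_CUBIC))
```

```text
t 13.5 pos [ 462.7 -325.4   -7.6] yaw(y-axis) -9.36 F [-0.5 -0.1  0.1] w 21.7 rz [-5.e-04  5.e-04 -1.e+00]
```

View pics/w15b.png

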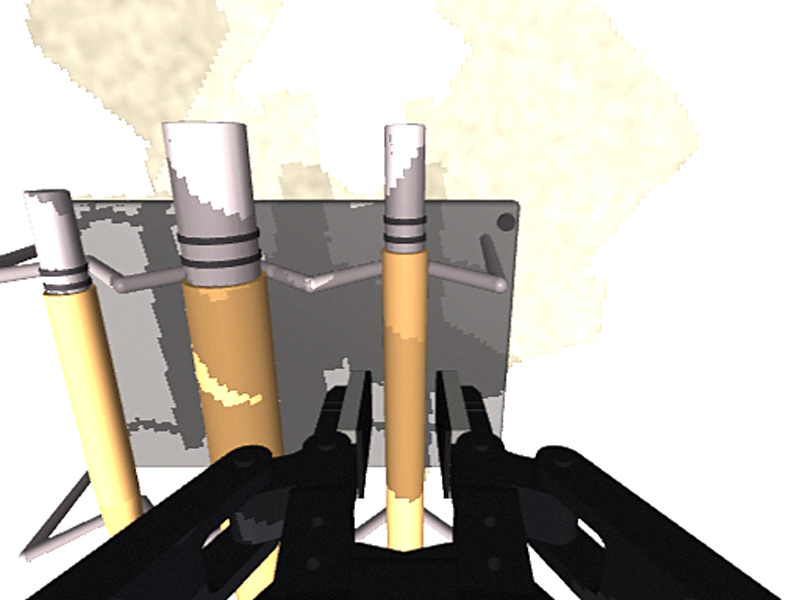

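Run:
```python
from h import *
import pickle
f=1/1.5625
for n,u,v in [('w6',0,0),('w8',402,131),('w10',403,131),('w11',403,131),('w15',405,124)]:
    o,m=pickle.load(open(f'pics/{n}.pkl','rb')); R=o['ee_rot'];T=o['ee_pos']
    if u: 
        p=ray(m,u*f,v*f,T[2]+58+4.5); print(n,(R.T@(p-T)).round(1))
```

```text
w8 [ 85.8  -0.1 -62. ]
w10 [ 85.8   0.2 -62.4]
w11 [ 85.8   0.2 -62.4]
w15 [ 87.3   0.3 -62.5]
```

{"name": "drive_tool", "arguments": {"motion": [[0.0,0,0,0,0],[0.0,0,0,0,0],[0.0,0,0,0,0],[0.0,0,0,0.01,0],[0.0,0,0,0.03,0],[0.0,0,0,0.04,0],[0.0,0,0,0.03,0],[0.0,0,0,0,0]], "grip_force": 60}}

```text
t: 14.35
ee_pos: [466.5, -329.0, 109.5]
ee_rot: [[0.163, 0.987, 0.009], [0.987, -0.163, -0.009], [-0.007, 0.01, -1.0]]
wrist_force: [0.6, 0.1, 0.9]
grip_width: 0.118
```

Run:
```python
from snap import *
snap('w16')
i=cv2.imread('pics/w16.png'); i=np.clip(i*2.,0,255).astype(np.uint8)
cv2.imwrite('pics/w16b.png',cv2.resize(i,(800,600),interpolation=cv2.INTER_CUBIC))
```

```text
t 14.35 pos [ 466.5 -329.   109.5] yaw(y-axis) -9.35 F [0.6 0.1 0.9] w 10.1 rz [ 0.009  -0.0086 -0.9999]
```

View pics/w16b.png

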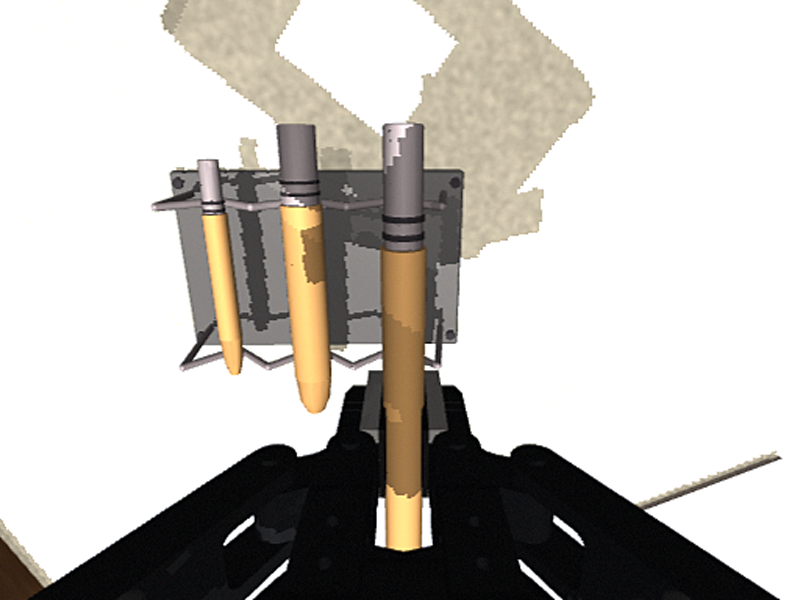

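{"name": "drive_tool", "arguments": {"motion": [[0.0,0.0194,0.0387,0,1.27],[0.0,0.0194,0.0387,0,1.27],[0.0,0.0194,0.0387,0,1.27],[0.0,0.0194,0.0387,0,1.27],[0.0,0.0194,0.0387,0,1.27],[0.0,0.0194,0.0387,0,1.27],[0.0,0.0194,0.0387,0,1.27],[0.0,0.0194,0.0387,0,1.27]]}}

```text
t: 15.2
ee_pos: [617.3, -14.2, 101.2]
ee_rot: [[-0.015, 1.0, -0.003], [1.0, 0.015, 0.0], [0.0, -0.003, -1.0]]
wrist_force: [1.2, -0.8, 0.7]
grip_width: 0.121
```

{"name": "drive_tool", "arguments": {"motion": [[0.0,0.0194,0.0387,0,1.27],[0.0,0.0194,0.0387,0,1.27],[0.0,0,0,-0.02,0],[0.0,0,0,-0.01,0],[0.0,0,0,0,0],[0.0,0,0,0,0],[0.0,0,0,0,0],[0.0,0,0,0,0]]}}

```text
t: 16.0
ee_pos: [657.5, 60.5, 73.9]
ee_rot: [[-0.057, 0.998, 0.002], [0.998, 0.057, -0.0], [-0.0, 0.002, -1.0]]
wrist_force: [1.0, 0.0, 0.4]
grip_width: 0.12
```

Run:
```python
from snap import *
snap('w17')
i=cv2.imread('pics/w17.png'); i=np.clip(i*2.,0,255).astype(np.uint8)
cv2.imwrite('pics/w17b.png',cv2.resize(i,(800,600),interpolation=cv2.INTER_CUBIC))
```

```text
t 16.0 pos [657.5  60.5  73.9] yaw(y-axis) 3.27 F [1.  0.  0.4] w 10.2 rz [ 1.7e-03 -1.0e-04 -1.0e+00]
```

View pics/w17b.png

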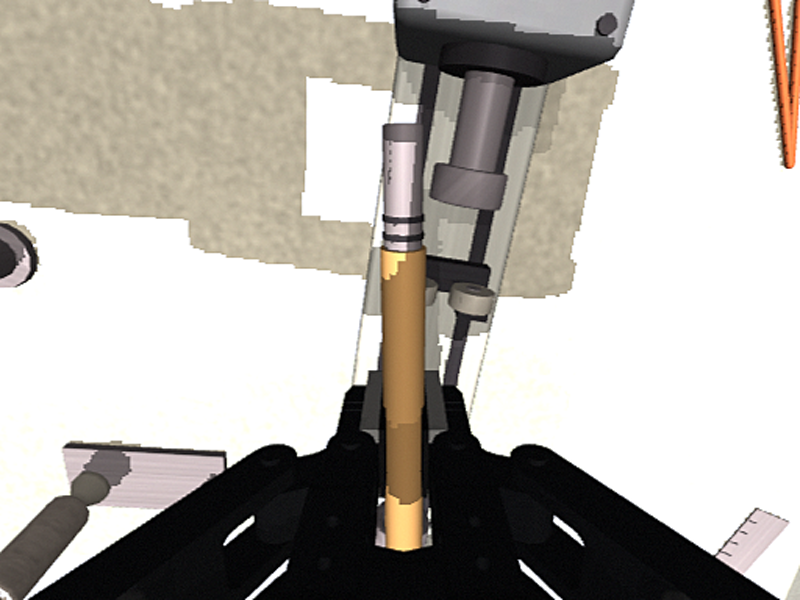

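{"name": "drive_tool", "arguments": {"motion": [[0.0,0,0.002,-0.01,0],[0.0,0,0,-0.015,0],[0.0,0,0,-0.01,0],[0.0,0,0,-0.005,0],[0.0,0,0,0,0],[0.0,0,0,0,0]]}}

```text
t: 16.65
ee_pos: [656.9, 63.4, 32.3]
ee_rot: [[-0.058, 0.998, -0.0], [0.998, 0.058, -0.0], [0.0, -0.0, -1.0]]
wrist_force: [-0.0, -0.2, 0.1]
grip_width: 0.118
```

Run:
```python
from snap import *
snap('w18')
i=cv2.imread('pics/w18.png'); i=np.clip(i*2.,0,255).astype(np.uint8)
cv2.imwrite('pics/w18b.png',cv2.resize(i,(800,600),interpolation=cv2.INTER_CUBIC))
snap('s18','side'); crop('pics/s18.png','pics/s18b.png',260,120,80,90,7,2.)
snap('t18','top'); crop('pics/t18.png','pics/t18b.png',195,120,110,60,7,2.)
```

```text
t 16.65 pos [656.9  63.4  32.3] yaw(y-axis) 3.34 F [-0.  -0.2  0.1] w 10.1 rz [-2.e-04 -0.e+00 -1.e+00]
t 16.7 pos [657.2  63.4  32.7] yaw(y-axis) 3.34 F [0.8 0.4 0.2] w 10.1 rz [ 4.e-04 -0.e+00 -1.e+00]
t 16.75 pos [657.3  63.4  32.9] yaw(y-axis) 3.34 F [-0.   0.2 -1.1] w 10.4 rz [ 8.e-04 -0.e+00 -1.e+00]
```

View pics/s18b.png

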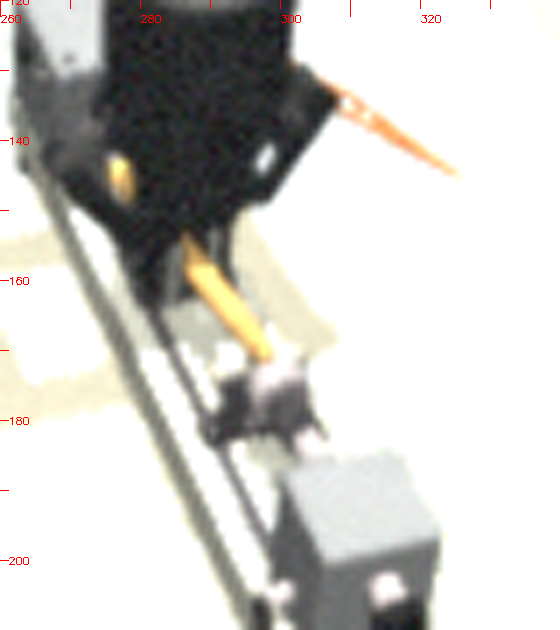

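View pics/w18b.png

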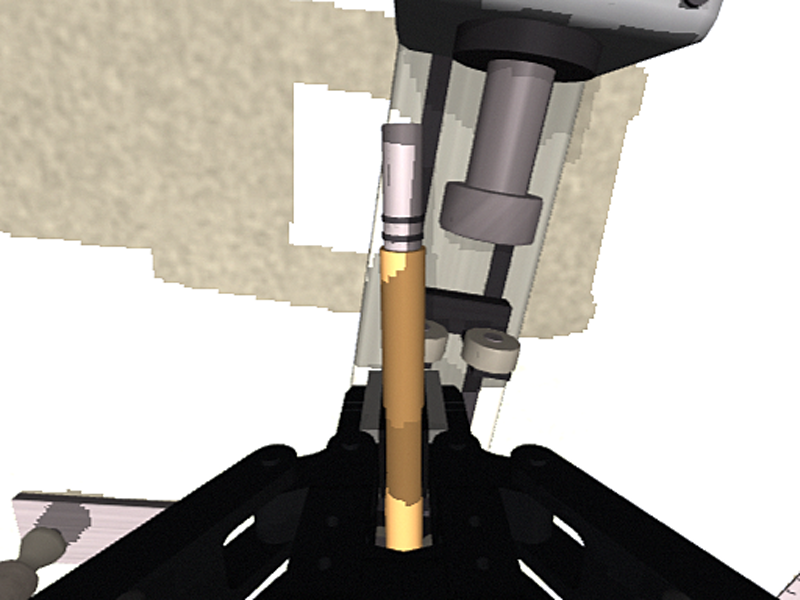

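View pics/t18b.png

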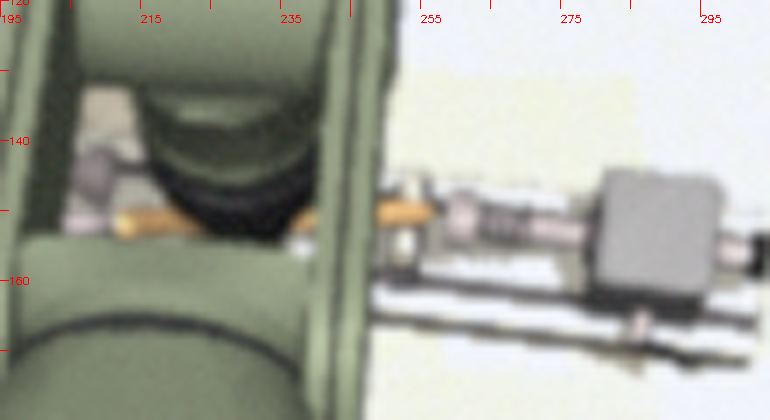

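{"name": "drive_tool", "arguments": {"motion": [[0.0,0,0,-0.0015,0],[0.0,-0.0004,-0.004,0,0],[0.0,-0.0004,-0.004,0,0],[0.0,0,0,0,0]]}}

```text
t: 17.2
ee_pos: [656.1, 54.5, 31.3]
ee_rot: [[-0.058, 0.998, 0.0], [0.998, 0.058, -0.0], [-0.0, -0.0, -1.0]]
wrist_force: [-0.0, -0.6, -0.4]
grip_width: 0.12
```

Run:
```python
from snap import *
snap('s19','side'); crop('pics/s19.png','pics/s19b.png',270,135,60,75,8,2.)
```

```text
t 17.2 pos [656.1  54.5  31.3] yaw(y-axis) 3.3 F [-0.  -0.6 -0.4] w 10.3 rz [ 0.e+00 -3.e-04 -1.e+00]
```

View pics/s19b.png

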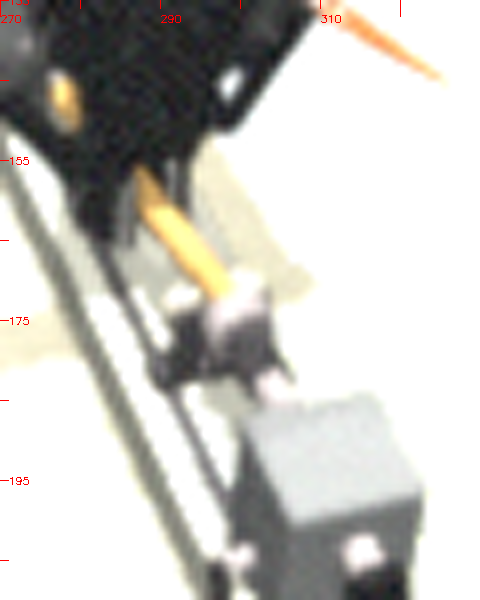

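{"name": "drive_tool", "arguments": {"motion": [[0.0,-0.0004,-0.004,0,0],[0.0,-0.0003,-0.003,0,0],[0.0,0,0,0,0],[0.0,0,0,0,0]]}}

```text
t: 17.65
ee_pos: [655.4, 49.0, 31.3]
ee_rot: [[-0.058, 0.998, 0.0], [0.998, 0.058, 0.001], [0.001, 0.0, -1.0]]
wrist_force: [0.5, 3.0, -0.6]
grip_width: 0.115
```

{"name": "drive_tool", "arguments": {"motion": [[0.0,-0.0004,-0.004,0,0],[0.0,-0.0004,-0.004,0,0],[0.0,-0.0004,-0.004,0,0],[0.0,-0.0004,-0.004,0,0],[0.0,0,0,0,0],[0.0,0,0,0,0]]}}

```text
t: 18.25
ee_pos: [654.0, 34.3, 31.6]
ee_rot: [[-0.059, 0.998, 0.001], [0.998, 0.059, 0.003], [0.003, 0.001, -1.0]]
wrist_force: [0.9, 7.3, 1.0]
grip_width: 0.118
```

Run:
```python
from snap import *
snap('w20')
i=cv2.imread('pics/w20.png'); i=np.clip(i*2.,0,255).astype(np.uint8)
cv2.imwrite('pics/w20b.png',cv2.resize(i,(800,600),interpolation=cv2.INTER_CUBIC))
snap('s20','side'); crop('pics/s20.png','pics/s20b.png',270,135,60,75,8,2.)
```

```text
t 18.25 pos [654.   34.3  31.6] yaw(y-axis) 3.36 F [0.9 7.3 1. ] w 10.1 rz [ 5.0e-04  2.7e-03 -1.0e+00]
t 18.3 pos [654.   34.3  31.6] yaw(y-axis) 3.37 F [-0.3  6.2  0.3] w 10.2 rz [ 5.0e-04  2.7e-03 -1.0e+00]
```

View pics/w20b.png

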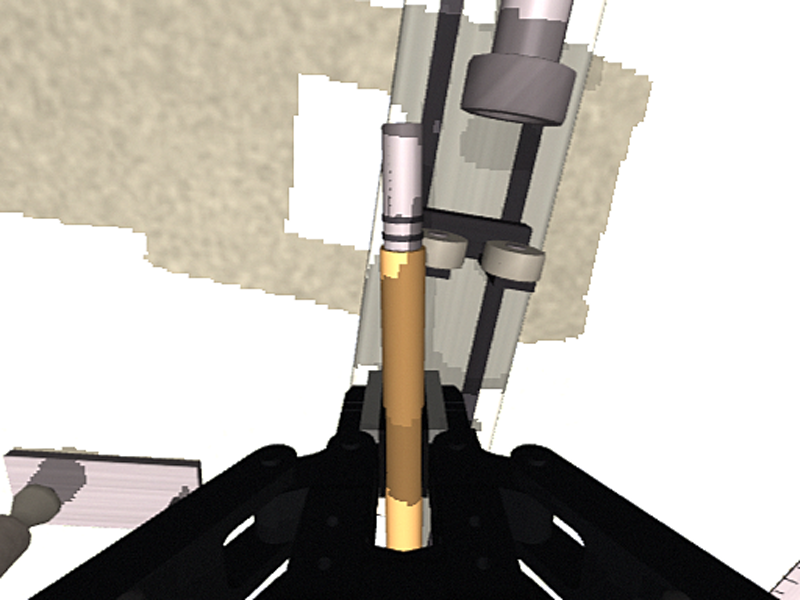

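View pics/s20b.png

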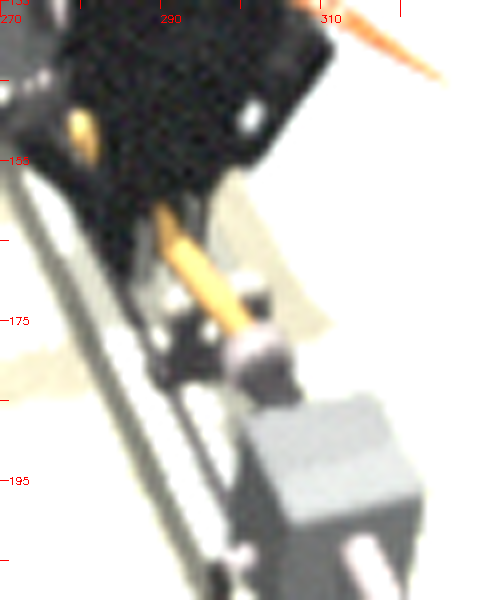

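{"name": "drive_tool", "arguments": {"motion": [[0.0,-0.0002,-0.002,0.0005,0],[0.0,0.0031,-0.0001,0,-2.25],[0.0,0.0031,-0.0001,0,-2.25],[0.0,0.0031,-0.0001,0,-2.25],[0.0,0.0031,0,0,-2.27],[0.0,0,0,0,0],[0.0,0,0,0,0]]}}

```text
t: 19.05
ee_pos: [665.7, 32.9, 31.5]
ee_rot: [[0.099, 0.995, -0.001], [0.995, -0.099, 0.004], [0.004, -0.001, -1.0]]
wrist_force: [0.1, 8.2, -0.6]
grip_width: 0.118
```

Run:
```python
from snap import *
snap('w21')
i=cv2.imread('pics/w21.png'); i=np.clip(i*2.,0,255).astype(np.uint8)
cv2.imwrite('pics/w21b.png',cv2.resize(i,(800,600),interpolation=cv2.INTER_CUBIC))
```

```text
t 19.05 pos [665.7  32.9  31.5] yaw(y-axis) -5.66 F [ 0.1  8.2 -0.6] w 10.1 rz [-6.0e-04  3.9e-03 -1.0e+00]
```

View pics/w21b.png

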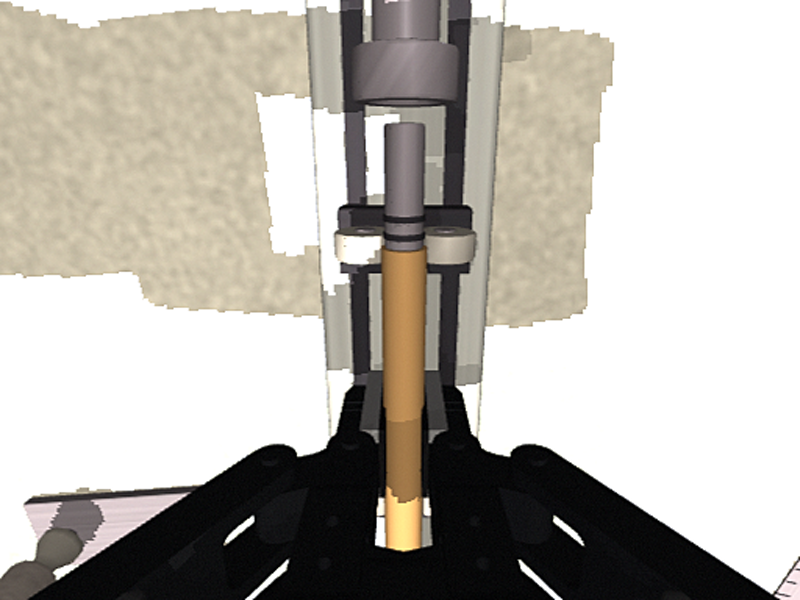

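{"name": "drive_tool", "arguments": {"motion": [[0.0,0,0,-0.0025,0],[0.0,0,0,-0.0025,0],[0.0,0,0,0,0],[0.0,0.0003,0.003,0,0],[0.0,0.0003,0.003,0,0],[0.0,0,0,0,0]]}}

```text
t: 19.7
ee_pos: [666.8, 38.3, 27.7]
ee_rot: [[0.098, 0.995, 0.0], [0.995, -0.098, 0.002], [0.002, 0.0, -1.0]]
wrist_force: [-0.7, 6.9, 4.1]
grip_width: 0.123
```

Run:
```python
from snap import *
snap('w22')
i=cv2.imread('pics/w22.png'); i=np.clip(i*2.,0,255).astype(np.uint8)
cv2.imwrite('pics/w22b.png',cv2.resize(i,(800,600),interpolation=cv2.INTER_CUBIC))
```

```text
t 19.7 pos [666.8  38.3  27.7] yaw(y-axis) -5.63 F [-0.7  6.9  4.1] w 10.5 rz [ 5.0e-04  2.4e-03 -1.0e+00]
```

View pics/w22b.png

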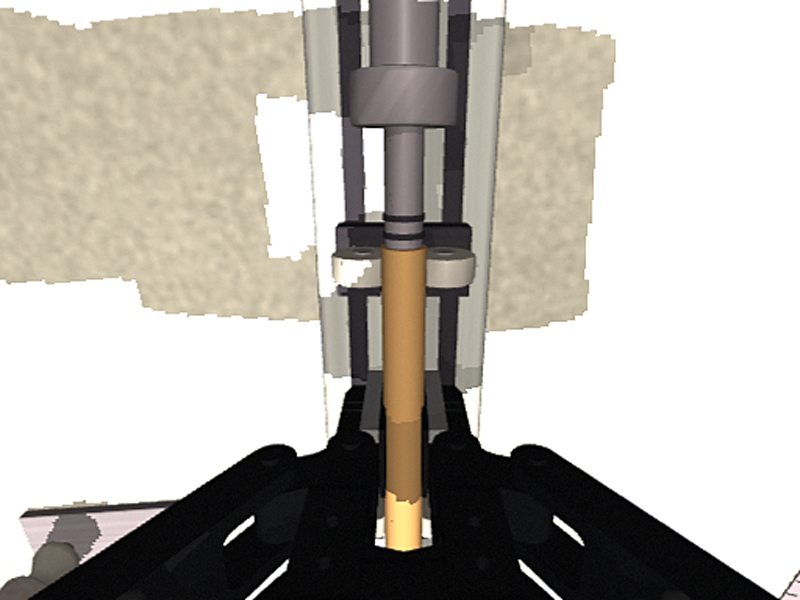

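{"name": "drive_tool", "arguments": {"motion": [[0.0,0.0003,0.003,0.001,0],[0.0,0.0002,0.002,0,0],[0.0,0,0,0,0],[0.0,0,0,0,0]]}}

```text
t: 20.15
ee_pos: [667.3, 42.6, 28.2]
ee_rot: [[0.098, 0.995, 0.001], [0.995, -0.098, 0.002], [0.002, 0.0, -1.0]]
wrist_force: [0.1, 6.8, 1.3]
grip_width: 0.117
```

Run:
```python
from snap import *
snap('w23')
i=cv2.imread('pics/w23.png'); i=np.clip(i*2.,0,255).astype(np.uint8)
cv2.imwrite('pics/w23b.png',cv2.resize(i,(800,600),interpolation=cv2.INTER_CUBIC))
```

```text
t 20.15 pos [667.3  42.6  28.2] yaw(y-axis) -5.65 F [0.1 6.8 1.3] w 10.0 rz [ 5.0e-04  1.8e-03 -1.0e+00]
```

View pics/w23b.png

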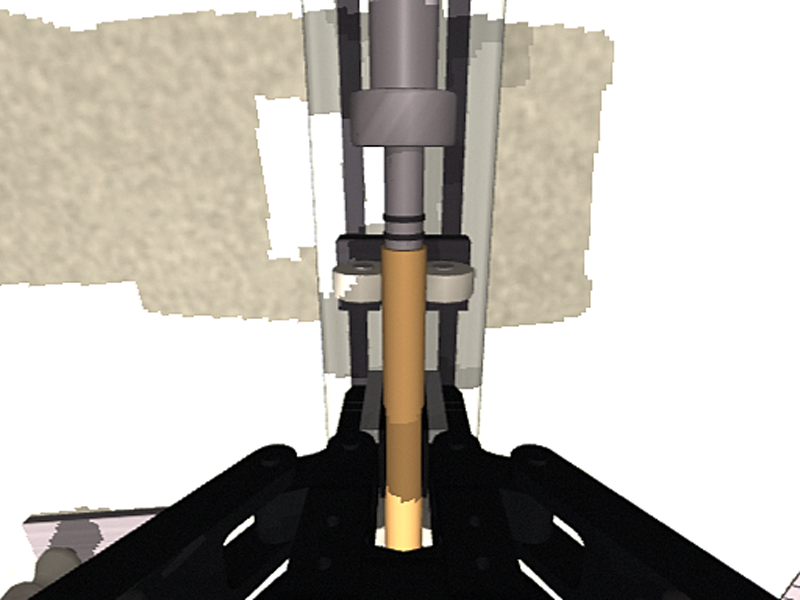

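{"name": "drive_tool", "arguments": {"motion": [[0.0,0.0002,0.002,0,0],[0.0,0.0001,0.001,0,0],[0.0,0,0,0,0],[0.0,0,0,0,0]]}}

```text
t: 20.6
ee_pos: [667.3, 43.4, 28.1]
ee_rot: [[0.099, 0.995, -0.0], [0.995, -0.099, -0.001], [-0.001, -0.0, -1.0]]
wrist_force: [-2.1, -0.9, 4.1]
grip_width: 0.115
```

The axial force fell from +6.8 to −0.9 N, so the ferrule is on the drive cup floor. I'll release.

{"name": "drive_tool", "arguments": {"motion": [[0.016,0,0,0,0],[0.03,0,0,0,0],[0.04,0,0,0,0],[0.04,0,0,0,0],[0.04,0,0,0.015,0],[0.04,0,0,0.03,0],[0.04,0,0,0.04,0],[0.04,0,0,0,0]]}}

```text
t: 21.4
ee_pos: [673.3, 43.8, 122.0]
ee_rot: [[0.099, 0.995, 0.015], [0.995, -0.099, -0.001], [0.001, 0.015, -1.0]]
wrist_force: [0.9, -0.2, 0.7]
grip_width: 0.47
```

{"name": "drive_tool", "arguments": {"motion": [[0.04,-0.01,0.01,0.03,0],[0.04,0,0,0.02,0],[0.04,0,0,0,0],[0.04,0,0,0,0],[0.04,0,0,0,0],[0.04,0,0,0,0]]}}

```text
t: 22.0
ee_pos: [656.3, 53.9, 160.7]
ee_rot: [[0.099, 0.995, -0.003], [0.995, -0.099, 0.0], [-0.0, -0.003, -1.0]]
wrist_force: [0.4, -1.3, -0.0]
grip_width: 0.462
```

Run:
```python
from snap import *
snap('w24')
i=cv2.imread('pics/w24.png'); i=np.clip(i*2.,0,255).astype(np.uint8)
cv2.imwrite('pics/w24b.png',cv2.resize(i,(800,600),interpolation=cv2.INTER_CUBIC))
crop('pics/w24.png','pics/w24c.png',220,80,90,150,4,2.)
snap('s24','side'); crop('pics/s24.png','pics/s24b.png',150,80,200,150,4,1.8)
```

```text
t 22.0 pos [656.3  53.9 160.7] yaw(y-axis) -5.7 F [ 0.4 -1.3 -0. ] w 39.5 rz [-3.5e-03  1.0e-04 -1.0e+00]
t 22.05 pos [656.4  53.9 160.9] yaw(y-axis) -5.69 F [ 0.6 -0.3  0.9] w 39.7 rz [-3.1e-03  1.0e-04 -1.0e+00]
```

View pics/w24b.png

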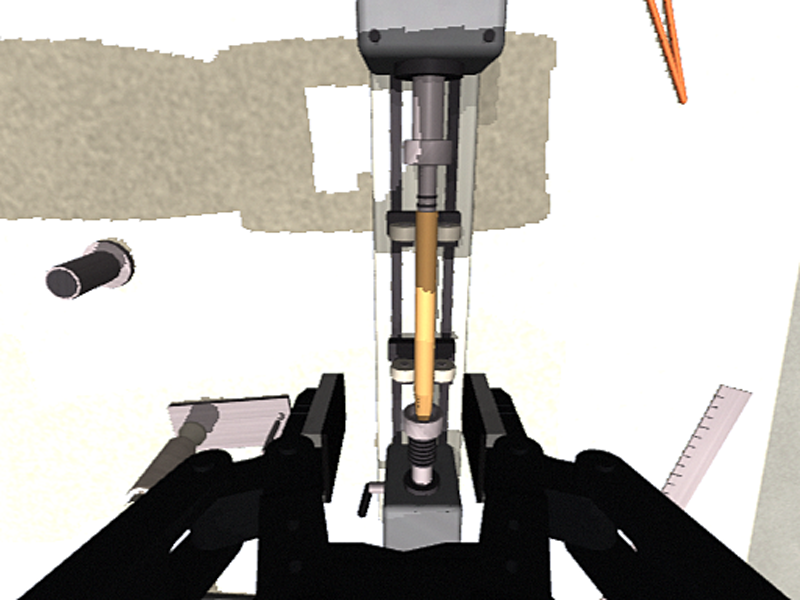

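View pics/s24b.png

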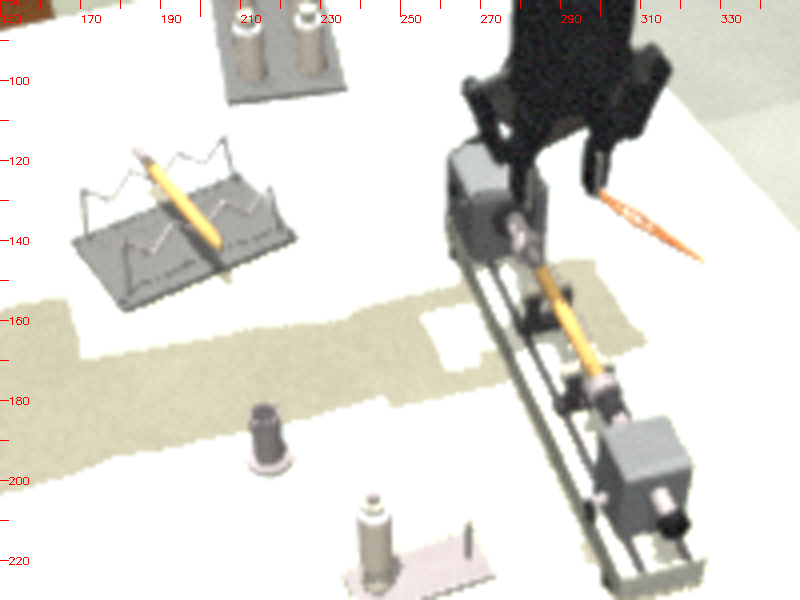

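Run:
```python
from h import *
import pickle
crop('pics/w24.png','pics/w24c.png',235,80,70,75,8,2.);crop('pics/w24.png','pics/w24d.png',235,215,70,75,8,2.)
a=cv2.imread('pics/w24c.png');b=cv2.imread('pics/w24d.png');cv2.imwrite('pics/w24e.png',cv2.resize(np.hstack([a,b]),(800,428)))
```

```text
(no output)
```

View pics/w24e.png

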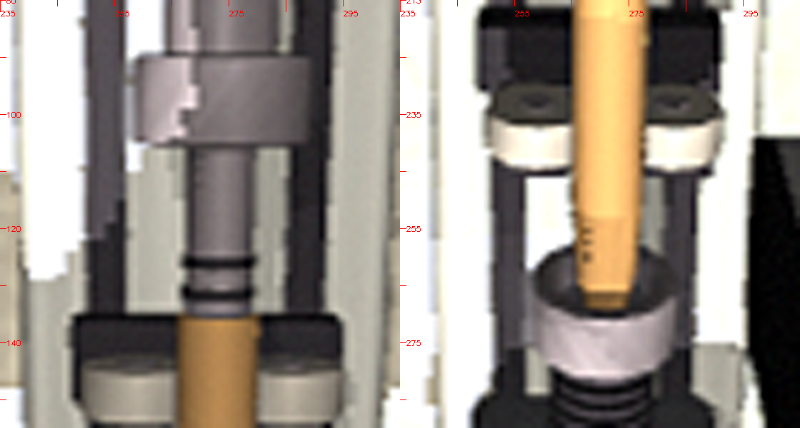

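```bash
python3 -c "
from rig import *
print(get_obs()['t'], get_obs()['wrist_force'], sign_off())"
```

```text
the job is handed in; nothing more can be done
22.1 [-0.42819359  0.65437194  0.70171143] None
```

The job is done and handed in at 22.1 s of the 61 s allowed; the sign-off gives no verdict.

**What I did:** I pressed the finished handle back against the tailstock, swung its ferrule clear of the drive cup and laid it in the middle notch of the empty rack. I then took the other 160 mm handle from the stock rack. I pressed the tailstock back with its butt, swung it into line, let the ferrule into the drive cup and released it.

**Last checks:**
- **Finished handle:** it lies across both combs, about centred in the middle notch.
- **Next handle:** it is centred in both cups and between the rollers. The axial force on the tool fell from 6.8 N to about −1 N as it seated. The amount of ferrule showing relative to the cup matches the finished handle when it was clamped.
- **Quill:** its travel was not read directly. I take it to be about 8 mm, from that same ferrule comparison.
- **Other objects:** the thread stand and shaping cup look unmoved in the last side picture. I saw the two remaining stock handles in place after I lifted the next one out, but did not look at them again at the end.
- **Arm:** it stands clear of everything, with the force on the tool near zero.

**What disagreed:**
- **First grasp:** it closed on nothing. The real fingertips stood about 35–40 mm above the reported TCP, so the handle axis sits about 58 mm above the reported TCP height when gripped. I used that offset from then on.
- **Position readings:** the arm's reported position wandered by 2–4 mm after fast moves, so I let it settle before each close move.

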